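# Tip-test sealed bearing cartridges and sort the rattlers

### The job

Find out which of the three sealed bearing cartridges have a bush loose inside: one cartridge at a time, lift it clear of the bench and tip it end-down by at least 30 degrees (one way, then the other if you need to) to feel whether something shifts, then put it away before taking the next. Rattlers go in the red tray and sound ones in the green tray, each set down without being dropped, flat on its base on the tray floor. Leave the screwdriver, the jar and the wood offcut where they are.

Things in the scene. Friction and masses are not known exactly. Their poses are not given: they have to be found in the camera images.
- cart_a_mid (a point): first of three look-alike sealed bearing cartridges: flat-sided aluminium block 72 long, 46 wide, 44 high, a dark round cap (diameter 40) sticking out 21 at each end, 114 long overall, 0.45 to 0.7 kg, sound or not. Starts on its flat base on the bench. Point at its centre, 22 above its underside; x along the length, y across the 46 mm flats, z up. The letter does not tell which rattle, nor how many
- cart_b_mid (a point): second cartridge, same size and frame. Sound: nothing moves inside. Rattler: a hidden 0.28 kg bush slides stiffly along the length, up to 24 mm either side of the middle; it starts anywhere there, stays put while level, and runs to the low end within 0.5 s once tipped beyond about 15 degrees (no shift if it already lies at that end: then tip the other way)
- cart_c_mid (a point): third cartridge, same size and frame, sound or a rattler. Feel: hold it by the middle, level it after tipping it about 30 degrees one way, and again after the other way. For a rattler the moment about the cartridge's y (the line across the flats) differs by about 0.13 N m between the two level readings; for a sound one it does not change
- red_tray: red sheet-metal tray fixed to the bench, 160 (x) x 210 (y), floor 4 thick, rim 14 high over all and 4 thick, inside 152 x 202: room for two or three cartridges side by side. Origin under its centre, at bench height; x along the 160 side, z up. For rattlers.
- green_tray: green sheet-metal tray fixed to the bench, 160 (x) x 210 (y), floor 4 thick, rim 14 high over all and 4 thick, inside 152 x 202: room for two or three cartridges side by side. Origin under its centre, at bench height; x along the 160 side, z up. For sound cartridges.
- driver_mid (a point): bystander: screwdriver with an orange handle lying on the bench; point at its middle
- jar_mid (a point): bystander: small closed jar, diameter 52, 60 high; point at its centre
- wood_mid (a point): bystander: offcut of wood 70 x 50 x 40; point at its centre
There are look-alikes about, which are no part of the job. Leave any pink look-alike of the part that bears cart_c_mid alone.

How it is judged:
By the outcome, as a careful person would: the job done as asked, in the order asked, and still so for the second after the job is handed in, with the robot touching nothing.
It also fails if it takes over 72 s, if anything falls off the work surface, if the arm or the gripper's body presses on something with over 40 N, if the wrist force passes 120 N, or if a joint passes its speed limit or range.

### The arm

A 7-joint arm with a two-finger parallel gripper is mounted at the origin on the work surface. World frame = base frame: x ahead of the robot, y to its left, z up, the work surface at z = 0. Lengths are in m, angles in rad, forces in N, time in s.
With the tool pointing down it reaches from about 0.4 to 0.85 m from the base axis. Payload 10.4 kg.
Tool frame: the origin (TCP) lies at the very end of the fingers, on their centre line; the grasp point (between the pads) lies 19 mm behind it (manip.grip_point_offset is the z of the grasp point in the tool frame, in m); z points along the fingers, y is the direction in which the jaws open and shut (so a half turn about z gives the same grasp; the last joint's range is limited). The gripper opens to 85 mm and grips with 20 to 120 N. Pads are 22 mm wide; open, the fingers measure 114 mm over their backs; the gripper's body (76 mm by 85 mm) begins 54 mm behind the grasp point. The pads swing forward as they close: fully open they stand 13 mm farther back than shut.
Start: joints at [1.123, 0.332, -0.065, 1.46, 0.022, 1.35, -0.088], TCP at [0.258, -0.569, 0.231] pointing down, gripper open.
Joint ranges: [-2.6, 2.6], [-0.5, 2.12], [-1.47, 1.34], [0.16, 2.42], [-1.27, 4.41], [0.06, 2.06], [-2.6, 2.6]. Speed limits (rad/s): [2.22, 2.22, 2.79, 2.79, 3.14, 3.14, 3.14].

### API

Orientations are given as a unit quaternion [x, y, z, w].
In Python, from workcell import manip, camera, get_calibration, hand_in gives the robot as it stands.
- The arm moves only by the shell command python3 -m pendant 'ROWS' [FORCE]. ROWS is JSON, a list of rows, each a list of 5 numbers: the shift along the tool's x, y, z in units of 40 mm (1.0 is 40 mm), then the turn about the tool's z in units of 6 degrees (1.0 is 6 degrees), then the closure, from 0 (fully open) to 1 (shut). A call has 1 to 5 rows; each row is the pose to reach, as a shift and turn from the pose commanded when the call began, along the tool's axes at that moment; what a row does not reach only later rows make up. A row lasts 1/8 s, in which the tool goes at most 62.5 mm and 10.7 degrees, less where a joint would pass 70% of its speed; a pose out of reach is approached as far as the arm can. A call with a gripper value outside its range is refused whole. The fingers move at their own pace and stop on an object; FORCE is the grip in N (left out, the last holds). Time passes only in rows, so rows that repeat a pose let the fingers close. It gives the time, the measured TCP pose, the force and the opening at its end, in the units of the state.
- manip.get_obs(): the state, without advancing time (a new reading comes with each control period).
- camera(name): name is "scene" or "top" or "wrist"; returns (picture, depth): 480x640x3 uint8, red, green, blue; 480x640 float32, m along the optical axis (not along the pixel's ray), 0 where there is no reading.
- get_calibration(name): a dict with "vfov" (degrees; the focal length in pixels is half the picture's height over the tangent of half this angle, whatever the lens; pixels are square), "cx", "cy" (the principal point, pixels), "position" and "rotation" of the camera in the world. Camera axes: x right, y down, z forward; pixel columns grow to the right and rows downward; lengths in m; the calibration is good to about 2 mm. A picture is of the moment at which its call begins: read the wrist's pose just before it. get_calibration takes no time and is no camera call; for the wrist camera it gives the pose at the moment of the call.
- hand_in(): hands the job in, once; it reports no verdict.
The state is a dict: "clock": time; "joint_pos": joint angles; "joint_velocities": joint speeds; "tau": joint torques, N m; "position": TCP position; "ee_rot": TCP orientation; "ft_force": force on the tool from outside, world axes, zero at the start; "torque": the same for the moment, N m; "grip_width": opening from 0.0 (shut) to 1.0 (fully open).
Only numpy, scipy, OpenCV 4.12 (cv2) and the standard library are available. Lean on these libraries where they do the work, as an engineer would, in place of code of your own. Each camera call takes 0.05 s, during which the arm holds its last target.

## Working session

There is one attempt and no reset: what is moved stays moved. The work goes in short steps, Python scripts to look and compute and a shell command to move; the robot and the scene stay as the last step left them, time stands still between calls to the robot, and variables do not carry over. Pictures are saved under pics/ and viewed, and the job is handed in when it is done.

```bash
ls -la; mkdir -p pics; cat > h.py <<'E'
import numpy as np, cv2
from workcell import manip, camera, get_calibration
def K(c):
    f=240/np.tan(np.radians(c["vfov"])/2); return f,c["cx"],c["cy"]
def shot(name,out=None):
    c=get_calibration(name); p,d=camera(name)
    if out: cv2.imwrite(f"pics/{out}.png",p[:,:,::-1])
    f,cx,cy=K(c); v,u=np.mgrid[0:480,0:640]
    P=np.dstack([(u-cx)/f*d,(v-cy)/f*d,d])@np.array(c["rotation"]).T+np.array(c["position"])
    P[d==0]=np.nan
    return p,d,P,c
E
python3 - <<'E'
from h import *
o=manip.get_obs(); print(o); print(dir(manip), manip.grip_point_offset)
for n in("scene","top","wrist"):
    p,d,P,c=shot(n,n+"0"); np.savez(f"{n}0.npz",p=p,P=P); print(n,c)
E
python3 -m pendant --help 2>&1 | head
```

```text
total 12
drwxr-xr-x  3 agent agent 4096 Dec  7 13:47 .
drwxr-xr-x 23 root  root  4096 Dec  7 13:47 ..
drwxr-xr-x  2 agent agent 4096 Dec  7 13:47 pics
{'clock': 0.0, 'joint_pos': array([ 1.1234101 ,  0.33290914, -0.06470567,  1.46097213,  0.02159375,
        1.3499249 , -0.08850841]), 'joint_velocities': array([ 0.00044888,  0.00035254,  0.0005197 ,  0.00020071, -0.00095556,
        0.00020852, -0.00090667]), 'tau': array([-5.90891268e-04, -6.25444508e+01,  4.88448911e-02, -3.91605878e+01,
        1.61494338e-02,  9.90996079e-03,  1.34412767e-05]), 'position': array([ 0.25741254, -0.56909078,  0.23047798]), 'ee_rot': array([ 9.77527149e-01,  2.10808197e-01, -1.91152150e-04, -7.34625538e-04]), 'ft_force': array([ 0.01007055, -0.01426042, -0.2102968 ]), 'torque': array([-0.0074754 , -0.00294363,  0.02654427]), 'grip_width': 1.0028622024363814}
['MotionError', '__class__', '__delattr__', '__dict__', '__dir__', '__doc__', '__eq__', '__format__', '__ge__', '__getattribute__', '__getstate__', '__gt__', '__hash__', '__init__', '__init_subclass__', '__le__', '__lt__', '__module__', '__ne__', '__new__', '__reduce__', '__reduce_ex__', '__repr__', '__setattr__', '__sizeof__', '__str__', '__subclasshook__', '__weakref__', 'get_obs', 'grip_point_offset'] -0.0187
invalid input: not JSON, or not a numberTraceback (most recent call last):
  File "<stdin>", line 4, in <module>
  File "h.py", line 9, in shot
    P=np.dstack([(u-cx)/f*d,(v-cy)/f*d,d])@np.array(c["rotation"]).T+np.array(c["position"])
      ~~~~~~~~~~~~~~~~~~~~~~~~~~~~~~~~~~~~^~~~~~~~~~~~~~~~~~~~~~~~~~
ValueError: matmul: Input operand 1 has a mismatch in its core dimension 0, with gufunc signature (n?,k),(k,m?)->(n?,m?) (size 4 is different from 3)
```

```bash
sed -i 's/@np.array(c\["rotation"\]).T/@R.from_quat(c["rotation"]).as_matrix().T/; 1a from scipy.spatial.transform import Rotation as R' h.py
python3 - <<'E'
from h import *
for n in("scene","top","wrist"):
    p,d,P,c=shot(n,n+"0"); np.savez(f"{n}0.npz",p=p,P=P); print(n,c)
E
```

```text
scene {'vfov': 48.543118053281695, 'cx': 325.4709977912218, 'cy': 237.81677048512324, 'position': array([ 1.24620756, -0.56795272,  0.82574421]), 'rotation': array([ 0.81474737,  0.42278158, -0.18973557, -0.34848654])}
top {'vfov': 56.111921545165686, 'cx': 320.4577487839925, 'cy': 238.3212583057563, 'position': array([ 0.43194492, -0.11125676,  0.98354599]), 'rotation': array([-0.69784644,  0.71373908, -0.04212589,  0.04257089])}
wrist {'vfov': 66.01204759963842, 'cx': 318.11840760161255, 'cy': 232.570613026754, 'position': array([ 0.32313802, -0.53891318,  0.37285648]), 'rotation': array([ 0.83132109, -0.53684144, -0.07832658,  0.1207123 ])}
```

View pics/top0.png

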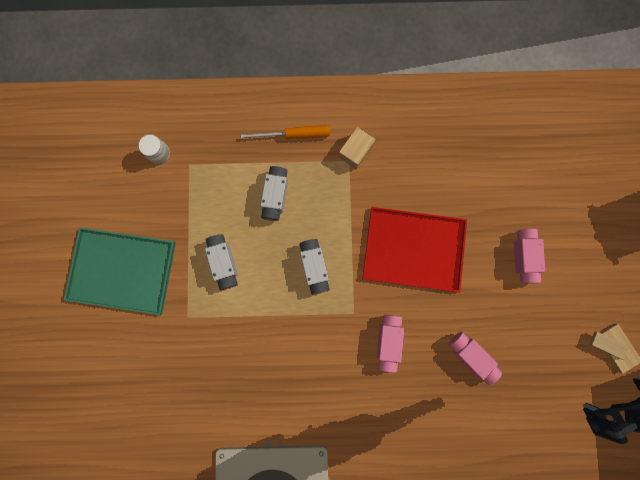

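View pics/scene0.png

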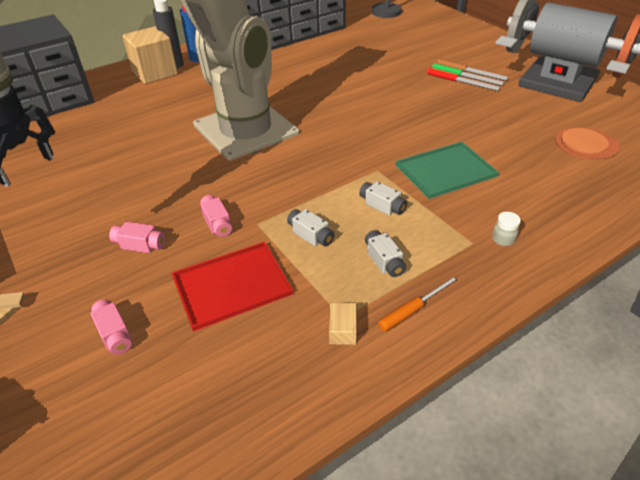

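View pics/wrist0.png

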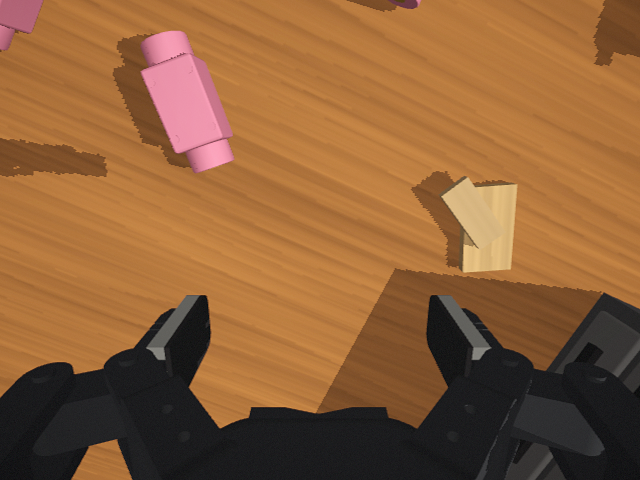

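```bash
cat > loc.py <<'E'
from h import *
def carts(P,p,zlo=0.030,zhi=0.060,roi=(0.3,0.75,-0.25,0.25)):
    # silver block tops: grey, high
    hsv=cv2.cvtColor(p,cv2.COLOR_RGB2HSV)
    m=(P[...,2]>zlo)&(P[...,2]<zhi)&(hsv[...,1]<60)&(hsv[...,2]>110)
    n,l,s,c=cv2.connectedComponentsWithStats(m.astype(np.uint8))
    for i in range(1,n):
        if s[i,4]<200: continue
        q=P[l==i]; 
        (cx,cy),(w,h),a=cv2.minAreaRect((q[:,:2]*1000).astype(np.float32))
        if w<h: w,h,a=h,w,a-90
        print("px",c[i].round(),"n",s[i,4],"c",round(cx,1),round(cy,1),"mean",(q.mean(0)*1000).round(1),"size",round(w),round(h),"ang",round((a+90)%180-90,1))
E
python3 - <<'E'
from loc import *
for n in("top","scene"):
    z=np.load(n+"0.npz");p,P=z["p"],z["P"]; print(n); carts(P,p)
z=np.load("top0.npz");p,P=z["p"],z["P"]
print("bench",np.nanmedian(P[320:420,100:300,2]))
hsv=cv2.cvtColor(p,cv2.COLOR_RGB2HSV)
for nm,m in(("red",((hsv[...,0]<6)|(hsv[...,0]>174))&(hsv[...,1]>200)),("green",(hsv[...,0]>60)&(hsv[...,0]<95)&(hsv[...,1]>90))):
    n,l,s,c=cv2.connectedComponentsWithStats(m.astype(np.uint8));i=1+np.argmax(s[1:,4]);q=P[l==i];q=q[~np.isnan(q[:,0])]
    print(nm,cv2.minAreaRect((q[:,:2]*1000).astype(np.float32)),np.percentile(q[:,2],[5,50,95]))
for x,y in((357,147),(310,132),(154,148)): print(P[y,x])
cv2.imwrite("pics/crop0.png",cv2.resize(p[150:320,185:360,::-1],None,fx=4,fy=3.5))
E
```

```text
top
px [152. 146.] n 398 c 751.6 246.2 mean [750.2 243.2  53.7] size 47 45 ang 43.9
px [273. 191.] n 677 c 649.5 -13.1 mean [648.6 -14.   41.7] size 73 46 ang -9.7
px [220. 261.] n 729 c 502.4 101.3 mean [502.2 100.3  41.6] size 71 46 ang 16.1
px [314. 266.] n 699 c 488.2 -97.2 mean [487.7 -97.2  41.9] size 71 45 ang 12.4
scene
px [557.  75.] n 219 c 366.7 914.0 mean [368.  913.6  42.7] size 100 21 ang 21.6
px [382. 193.] n 481 c 499.7 97.5 mean [505.9  95.3  41.5] size 84 49 ang 16.8
px [309. 222.] n 544 c 484.9 -99.9 mean [ 491.3 -102.    41.9] size 83 47 ang 11.9
px [508. 226.] n 345 c 754.2 243.5 mean [759.6 237.7  48.3] size 47 45 ang 64.9
px [384. 247.] n 630 c 646.5 -14.5 mean [652.  -18.1  42.2] size 86 46 ang -9.7
bench -0.002239122092305701
red ((521.9866333007812, -316.41436767578125), (210.61219787597656, 160.65589904785156), 81.10806274414062) [-0.00095856  0.00205604  0.01158353]
green ((489.66851806640625, 324.467529296875), (212.5543975830078, 158.39736938476562), 80.21724700927734) [-0.00079364  0.00227791  0.01133561]
[ 0.74282374 -0.1954508   0.03957145]
[ 0.78520839 -0.09411975  0.02218264]
[0.7443532  0.2368935  0.05842343]
```

View pics/crop0.png

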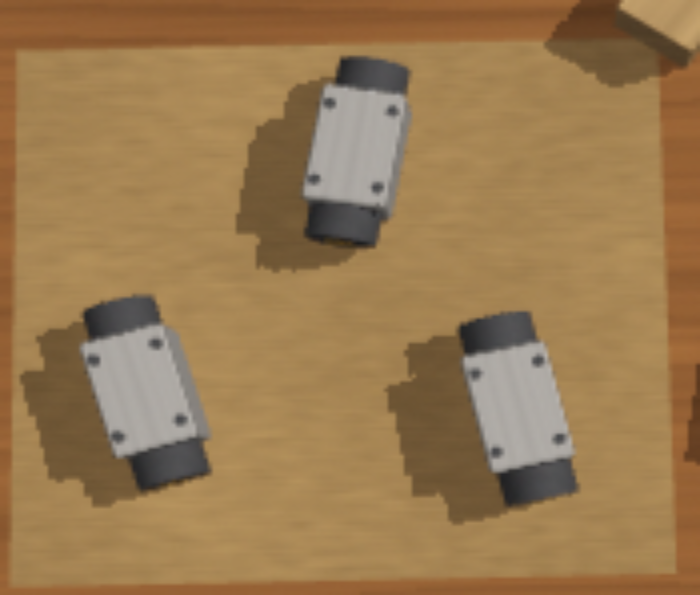

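```bash
cat > go.py <<'E'
import sys
from h import *
def st():
    o=manip.get_obs(); r=R.from_quat(o["ee_rot"]).as_matrix(); 
    return o,r,np.degrees(np.arctan2(r[1,0],r[0,0]))
def to(x,y,z,yaw=None):
    o,r,a=st(); d=r.T@(np.array([x,y,z])/1000-o["position"])/.04
    if yaw is None: yaw=a
    t=(a-yaw+180)%360-180
    print("rows:",d.round(3),"turn",round(t/6,3),"| pos",(o["position"]*1000).round(1),"yaw",round(a,2),"tilt",np.degrees(np.arccos(-r[2,2])).round(2),"F",o["ft_force"].round(2),"T",o["torque"].round(3),"g",round(o["grip_width"],3),"t",round(o["clock"],2))
if __name__=="__main__": to(*map(float,sys.argv[1:])) if len(sys.argv)>3 else to(*(manip.get_obs()["position"]*1000))
E
python3 - <<'E'
import numpy as np
for n,x,y,a in(("c3",488,-97,12.4),("c2",502.5,101,16.1),("c1",649.5,-13.5,-9.7)):
    e=np.array([np.cos(np.radians(a)),np.sin(np.radians(a))]); print(n,np.array([x,y])-54*e,np.array([x,y])+54*e)
E
python3 go.py 435 -108.5 120 12.4
```

```text
c3 [ 435.25969697 -108.59570767] [540.74030303 -85.40429233]
c2 [450.61792568  86.02500872] [554.38207432 115.97499128]
c1 [596.27201267  -4.4015735 ] [702.72798733 -22.5984265 ]
rows: [ 8.791 -8.664  2.778] turn 1.99 | pos [ 257.5 -569.3  230.8] yaw 24.34 tilt 0.05 F [-0.38  0.36  0.2 ] T [ 0.026  0.011 -0.036] g 0.997 t 0.2
```

```bash
python3 -m pendant '[[8.8,-8.7,1,2,0],[8.8,-8.7,1.5,2,0],[8.8,-8.7,2,2,0],[8.8,-8.7,2.7,2,0],[8.8,-8.7,2.7,2,0]]' 20; python3 go.py 435 -108.5 120 12.4
```

```text
clock: 0.82
position: [0.3678, -0.2815, 0.1742]
ee_rot: [0.994, 0.107, 0.0, 0.0]
ft_force: [0.8, 0.3, 0.0]
grip_width: 1.0
rows: [ 2.565 -3.867  1.353] turn -0.01 | pos [ 367.8 -281.5  174.2] yaw 12.34 tilt 0.05 F [0.78 0.29 0.  ] T [-0.03  -0.131  0.013] g 1.0 t 0.82
```

```bash
python3 -m pendant '[[2.6,-3.9,1.35,0,0],[2.6,-3.9,1.35,0,0],[2.6,-3.9,1.35,0,0],[2.6,-3.9,1.35,0,0]]'; python3 - <<'E'
from loc import *
p,d,P,c=shot("wrist","w1"); carts(P,p)
E
python3 go.py 435 -108.5 4 12.4
```

```text
clock: 1.32
position: [0.4361, -0.1046, 0.1197]
ee_rot: [0.994, 0.111, -0.0, -0.001]
ft_force: [-0.8, -0.7, -0.4]
grip_width: 1.0
px [18. 67.] n 3895 c 500.8 79.1 mean [498.7  80.5  39.9] size 65 19 ang -1.1
px [326. 155.] n 9076 c 487.3 -96.5 mean [489.2 -96.3  43.4] size 71 46 ang 12.0
rows: [-0.034  0.058  2.896] turn 0.033 | pos [ 435.9 -106.   119.8] yaw 12.6 tilt 0.06 F [ 0.3  -0.3  -0.36] T [ 0.    -0.025 -0.007] g 1.004 t 1.38
```

View pics/w1.png

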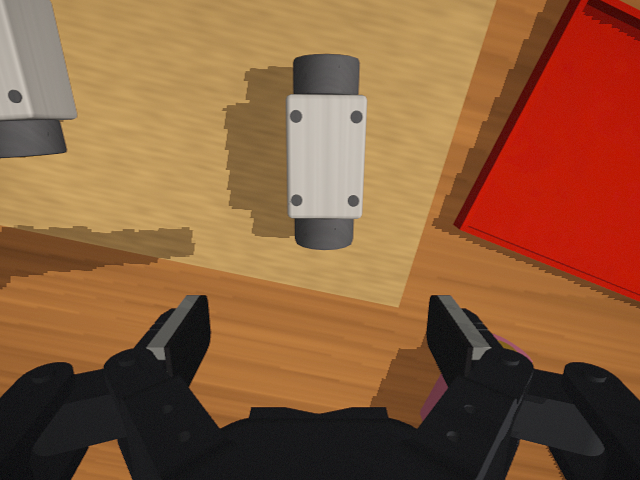

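```bash
python3 -m pendant '[[0,0.05,1.5,0,0],[0,0.05,2.9,0,0],[0,0.05,2.9,0,0],[0,0.05,2.9,0,0.3]]' 20;python3 -m pendant '[[0,0,0,0,0.8],[0,0,0,0,0.8],[0,0,0,0,0.8],[0,0,0,0,0.8]]' 20; python3 - <<'E'
from loc import *
p,d,P,c=shot("wrist","w2")
p,d,P,c=shot("scene","s2");cv2.imwrite("pics/s2c.png",cv2.resize(p[120:320,220:480,::-1],None,fx=3,fy=3))
E
python3 go.py
```

```text
clock: 1.88
position: [0.4371, -0.1117, 0.0064]
ee_rot: [0.994, 0.107, 0.001, 0.0]
ft_force: [0.5, 0.7, -0.1]
grip_width: 0.815
clock: 2.38
position: [0.4374, -0.1111, 0.0065]
ee_rot: [0.994, 0.108, 0.001, 0.001]
ft_force: [-3.8, 1.4, 11.4]
grip_width: 0.458
rows: [0. 0. 0.] turn 0.0 | pos [ 437.4 -111.1    6.5] yaw 12.35 tilt 0.18 F [-2.93  0.59 11.78] T [0.151 0.62  0.115] g 0.46 t 2.48
```

View pics/w2.png

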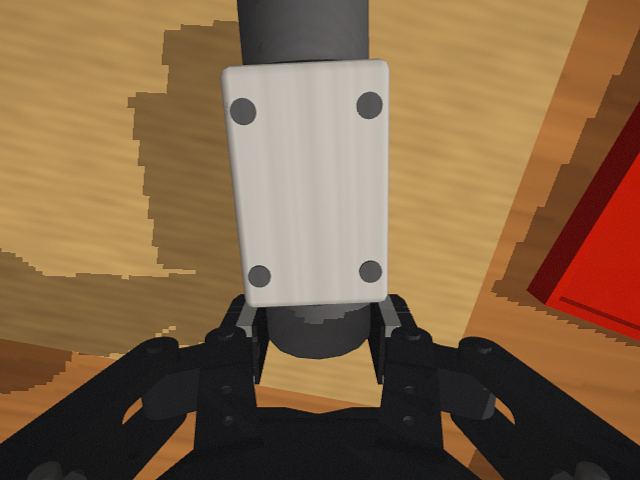

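View pics/s2c.png

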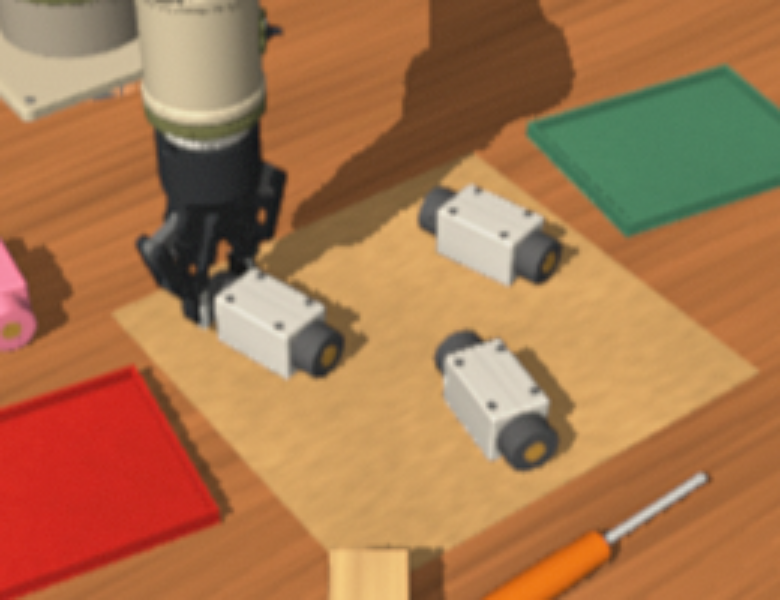

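```bash
python3 -m pendant '[[0.06,0,-0.23,0,0.8],[0.13,0,-0.46,0,0.8],[0.22,0,-0.68,0,0.8],[0.33,0,-0.9,0,0.8],[0.33,0,-0.9,0,0.8]]' 20; python3 - <<'E'
from loc import *
p,d,P,c=shot("scene","s3");cv2.imwrite("pics/s3c.png",cv2.resize(p[120:320,220:480,::-1],None,fx=3,fy=3))
E
python3 go.py
```

```text
clock: 3.1
position: [0.4497, -0.1079, 0.0412]
ee_rot: [0.994, 0.108, 0.001, 0.0]
ft_force: [0.7, 0.5, -4.5]
grip_width: 0.457
rows: [0. 0. 0.] turn 0.0 | pos [ 449.4 -108.    40.8] yaw 12.34 tilt 0.05 F [ 0.61  0.98 -4.03] T [ 0.058 -0.103 -0.025] g 0.458 t 3.15
```

View pics/s3c.png

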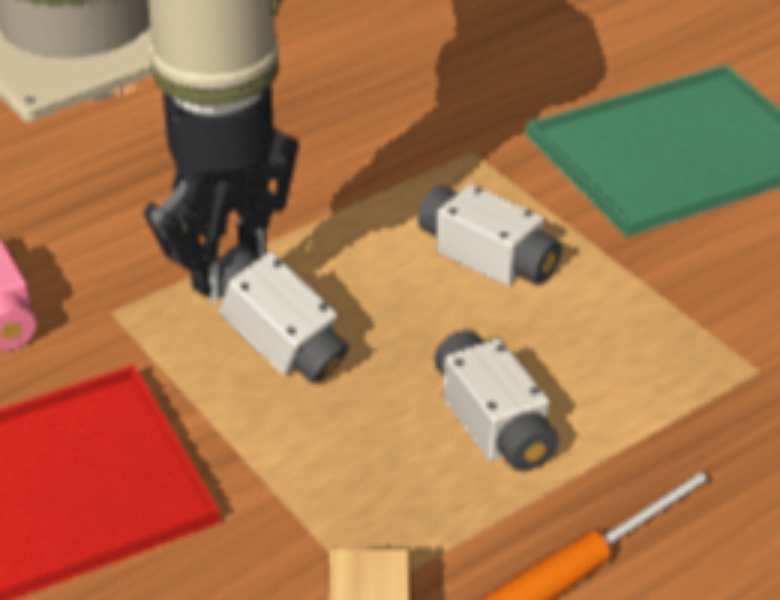

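```bash
python3 -m pendant '[[0.13,0,-0.2,0,0.8],[0.28,0,-0.38,0,0.8],[0.45,0,-0.57,0,0.8],[0.7,0,-0.78,0,0.8],[0.7,0,-0.78,0,0.8]]' 20; python3 go.py; python3 -m pendant '[[0,0,0,0,0.9],[0,0,0,0,0.9],[0,0,-0.7,0,0.9],[0,0,-1.4,0,0.9],[0,0,-1.4,0,0.9]]' 90; python3 - <<'E'
from loc import *
p,d,P,c=shot("scene","s4");cv2.imwrite("pics/s4c.png",cv2.resize(p[120:320,220:480,::-1],None,fx=3,fy=3))
E
python3 go.py
```

```text
clock: 3.78
position: [0.4776, -0.1017, 0.0725]
ee_rot: [0.994, 0.108, 0.001, 0.0]
ft_force: [-0.4, -0.2, -3.7]
grip_width: 0.458
rows: [0. 0. 0.] turn 0.0 | pos [ 477.6 -101.7   72.5] yaw 12.37 tilt 0.1 F [-0.4  -0.17 -3.71] T [0.02  0.098 0.103] g 0.458 t 3.77
clock: 4.4
position: [0.4769, -0.1023, 0.1287]
ee_rot: [0.994, 0.107, 0.001, 0.001]
ft_force: [-0.5, -0.0, -6.3]
grip_width: 0.435
rows: [0. 0. 0.] turn 0.0 | pos [ 475.9 -102.2  127.2] yaw 12.32 tilt 0.03 F [-0.83 -0.59 -6.09] T [-0.028  0.317 -0.06 ] g 0.439 t 4.45
```

View pics/s4c.png

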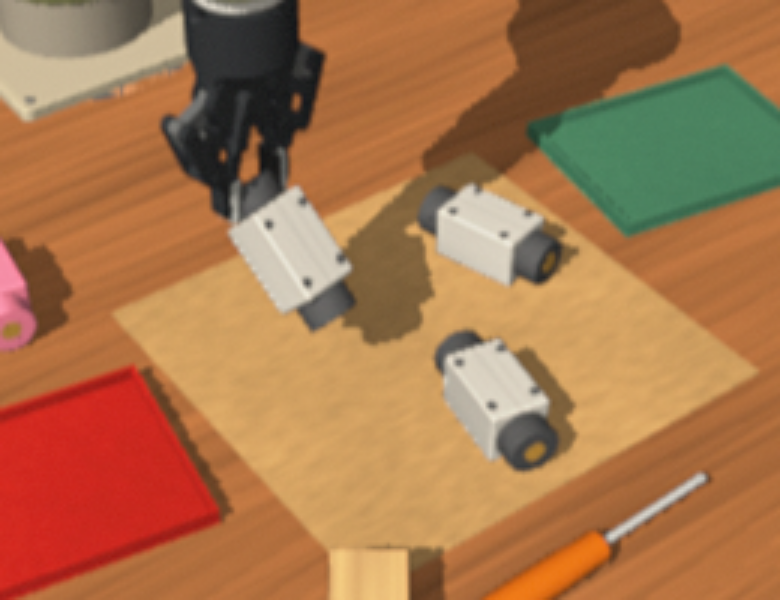

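```bash
for i in 1 2 3; do python3 -m pendant '[[0,0,0,0,0.9]]' 90 >/dev/null; python3 go.py; done; cat > tilt.py <<'E'
from loc import *
def tilt(p,P,lo,hi=0.3,roi=(0.3,0.8,-0.45,0.45)):
    hsv=cv2.cvtColor(p,cv2.COLOR_RGB2HSV)
    m=(P[...,2]>lo)&(P[...,2]<hi)&(hsv[...,1]<60)&(hsv[...,2]>120)&(P[...,0]>roi[0])&(P[...,0]<roi[1])&(P[...,1]>roi[2])&(P[...,1]<roi[3])
    m=cv2.erode(m.astype(np.uint8),np.ones((3,3)))
    n,l,s,c=cv2.connectedComponentsWithStats(m); i=1+np.argmax(s[1:,4]); q=P[l==i]
    rng=np.random.default_rng(0); best=0
    for _ in range(300):
        t=q[rng.choice(len(q),3,False)]; nn=np.cross(t[1]-t[0],t[2]-t[0]); k=np.linalg.norm(nn)
        if k<1e-6: continue
        nn/=k; inl=abs((q-t[0])@nn)<.0015
        if inl.sum()>best: best=inl.sum(); B=inl
    q=q[B]; m0=q.mean(0); nn=np.linalg.svd(q-m0)[2][2]; nn*=np.sign(nn[2])
    print("px",c[i].round(),"inl",best,"mid",(m0*1000).round(1),"n",nn.round(3),"tilt",np.degrees(np.arccos(nn[2])).round(1))
E
python3 - <<'E'
from tilt import *
p,d,P,c=shot("scene"); tilt(p,P,0.06)
p,d,P,c=shot("wrist"); tilt(p,P,0.06)
E
python3 go.py
```

```text
rows: [0. 0. 0.] turn 0.0 | pos [ 475.1 -101.9  126. ] yaw 12.33 tilt 0.16 F [ 1.01  0.24 -6.3 ] T [-0.056  0.36  -0.007] g 0.438 t 4.58
rows: [0. 0. 0.] turn 0.0 | pos [ 475.5 -101.7  126.4] yaw 12.34 tilt 0.13 F [ 0.61 -0.07 -6.33] T [ 0.009  0.245 -0.028] g 0.435 t 4.7
rows: [0. 0. 0.] turn 0.0 | pos [ 476.  -101.8  127.1] yaw 12.34 tilt 0.06 F [-0.67  0.27 -5.31] T [-0.052  0.259 -0.001] g 0.434 t 4.83
px [316. 203.] inl 280 mid [527.1 -95.5 120.9] n [0.67  0.096 0.736] tilt 42.6
px [319. 194.] inl 14529 mid [522.5 -91.3 124.9] n [0.666 0.128 0.735] tilt 42.7
rows: [0. 0. 0.] turn 0.0 | pos [ 476.2 -101.8  127.4] yaw 12.34 tilt 0.02 F [-0.24 -0.14 -5.72] T [-0.084  0.286  0.013] g 0.433 t 4.92
```

```bash
python3 -m pendant '[[0,0,0.7,0,0.9],[0,0,1.35,0,0.9],[0,0,1.4,0,0.8],[0,0,1.4,0,0.8]]' 20; python3 go.py;  python3 -m pendant '[[-0.25,0,0.23,0,0.8],[-0.42,0,0.4,0,0.8],[-0.57,0,0.58,0,0.8],[-0.7,0,0.78,0,0.8],[-0.81,0,1,0,0.8]]' 20;python3 -m pendant '[[-0.09,0,0.23,0,0.8],[-0.16,0,0.46,0,0.8],[-0.22,0,0.66,0,0.8],[-0.22,0,0.66,0,0.8]]' 20;  python3 - <<'E'
from loc import *
p,d,P,c=shot("scene","s5");cv2.imwrite("pics/s5c.png",cv2.resize(p[120:320,220:480,::-1],None,fx=3,fy=3))
p,d,P,c=shot("wrist"); carts(P,p)
E
python3 go.py
```

```text
clock: 5.42
position: [0.4773, -0.1017, 0.0726]
ee_rot: [0.994, 0.108, 0.001, 0.0]
ft_force: [0.7, 0.4, -4.2]
grip_width: 0.438
rows: [0. 0. 0.] turn 0.0 | pos [ 477.3 -101.7   72.6] yaw 12.36 tilt 0.11 F [ 0.68  0.38 -4.17] T [ 0.257 -0.184  0.07 ] g 0.438 t 5.42
clock: 6.05
position: [0.4447, -0.1098, 0.0326]
ee_rot: [0.994, 0.107, 0.001, 0.001]
ft_force: [-1.8, -0.4, 4.9]
grip_width: 0.435
clock: 6.55
position: [0.4362, -0.1109, 0.0059]
ee_rot: [0.994, 0.107, 0.0, 0.0]
ft_force: [-6.3, -0.1, 14.3]
grip_width: 0.431
px [318. 170.] n 36883 c 487.3 -99.2 mean [493.2 -97.7  43.6] size 77 46 ang 12.7
rows: [0. 0. 0.] turn 0.0 | pos [ 436.2 -110.8    5.9] yaw 12.34 tilt 0.04 F [-7.14  1.07 15.76] T [-0.272  1.096 -0.123] g 0.437 t 6.65
```

View pics/s5c.png

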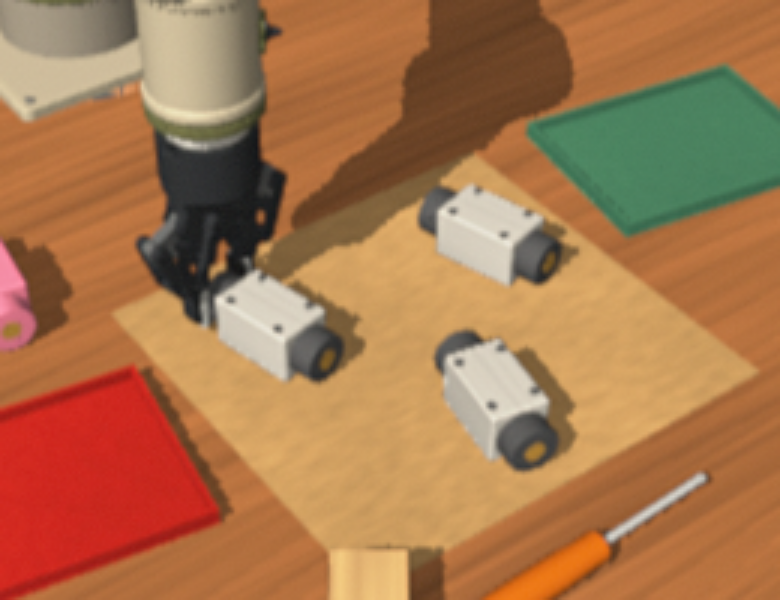

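```bash
python3 -m pendant '[[0,0,0,0,0.1],[0,0,0,0,0.1],[0.3,0,0,0,0.1],[1.3,0,0,0,0.1],[1.3,0,0,0,0.1]]' 20;  python3 - <<'E'
from loc import *
p,d,P,c=shot("wrist","w6"); carts(P,p,0.0405)
p,d,P,c=shot("top"); carts(P,p,0.0385)
E
python3 go.py
```

```text
clock: 7.28
position: [0.49, -0.0982, 0.0055]
ee_rot: [0.994, 0.108, 0.001, -0.0]
ft_force: [-0.1, 0.1, 0.0]
grip_width: 0.903
px [320. 328.] n 21268 c 495.9 -97.0 mean [498.6 -96.3  43.4] size 60 45 ang 13.0
px [150. 146.] n 354 c 751.1 246.5 mean [750.5 245.4  56.7] size 45 44 ang 42.1
px [273. 191.] n 651 c 649.5 -13.4 mean [648.7 -13.6  42. ] size 73 46 ang -10.1
px [219. 261.] n 671 c 502.8 101.2 mean [503.  101.3  41.9] size 70 46 ang 16.0
rows: [0. 0. 0.] turn 0.0 | pos [487.1 -99.1   4.9] yaw 12.38 tilt 0.04 F [ 0.24 -0.44 -0.58] T [0.055 0.005 0.051] g 0.899 t 7.38
```

View pics/w6.png

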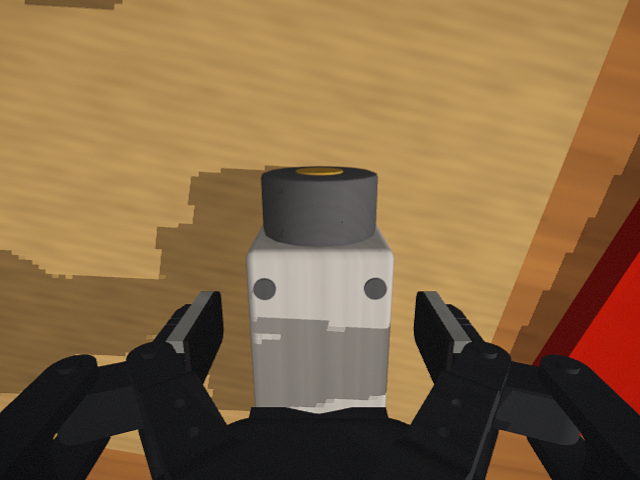

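```bash
cat > far.py <<'E'
from h import *
# along-tool-x distance from TCP of far edge of block top (median by column), and yaw
def far(P,p,o,zlo):
    hsv=cv2.cvtColor(p,cv2.COLOR_RGB2HSV)
    r=R.from_quat(o["ee_rot"]).as_matrix(); L=(P-o["position"])@r
    m=(P[...,2]>zlo)&(P[...,2]<zlo+.02)&(hsv[...,1]<60)&(hsv[...,2]>110)&(abs(L[...,1])<.03)
    l=L[m]*1000; b=[]
    for y in np.arange(-12,13,4):
        s=l[abs(l[:,1]-y)<2]; b.append(np.percentile(s[:,0],99.5))
    print("far edge x rel TCP",np.round(b,1),"z top",np.median(P[m][:,2]).round(4))
E
cat > rd.py <<'E'
import sys
from h import *
F=[];T=[];o=manip.get_obs()
for i in range(int(sys.argv[1])):
    camera("top"); o=manip.get_obs(); F.append(o["ft_force"]);T.append(o["torque"])
F=np.array(F);T=np.array(T); r=R.from_quat(o["ee_rot"]).as_matrix()
Tl=T@r
print("F",F.mean(0).round(2),"T tool",Tl.mean(0).round(3),"sd",Tl.std(0).round(3),"x_com mm",(1000*Tl.mean(0)[1]/-F.mean(0)[2]).round(1), "t",o["clock"])
E
python3 rd.py 6
python3 -m pendant '[[0,0,0,0,0.9],[0,0,0,0,0.9],[0,0,0,0,0.9],[0,0,-1,0,0.9],[0,0,-2,0,0.9]]' 70;python3 -m pendant '[[0,0,0,0,0.9],[0,0,0,0,0.9]]' 70; python3 rd.py 12;python3 go.py
python3 - <<'E'
from far import *
from tilt import *
o=manip.get_obs(); p,d,P,c=shot("wrist","w7"); far(P,p,o,.115); tilt(p,P,.09)
E
```

```text
F [0.08 0.2  0.01] T tool [ 0.002 -0.003 -0.009] sd [0.033 0.018 0.025] x_com mm 230.6 t 7.675
clock: 8.3
position: [0.4855, -0.0994, 0.0851]
ee_rot: [0.994, 0.108, -0.001, -0.001]
ft_force: [1.8, -0.2, -6.3]
grip_width: 0.531
clock: 8.55
position: [0.4856, -0.0996, 0.0838]
ee_rot: [0.994, 0.107, -0.001, -0.0]
ft_force: [-0.4, -0.2, -6.1]
grip_width: 0.53
F [-0.21  0.02 -6.3 ] T tool [-0.007 -0.075  0.006] sd [0.031 0.028 0.037] x_com mm -11.9 t 9.15
rows: [0. 0. 0.] turn 0.0 | pos [486.9 -99.6  85.3] yaw 12.34 tilt 0.0 F [-0.08 -0.43 -6.53] T [-0.04   0.126 -0.024] g 0.532 t 9.15
far edge x rel TCP [39.2 39.2 39.1 39.1 39.1 39.2 39.3] z top 0.1231
px [318. 321.] inl 20632 mid [497.3 -96.6 123.1] n [0.003 0.002 1.   ] tilt 0.2
```

View pics/w7.png

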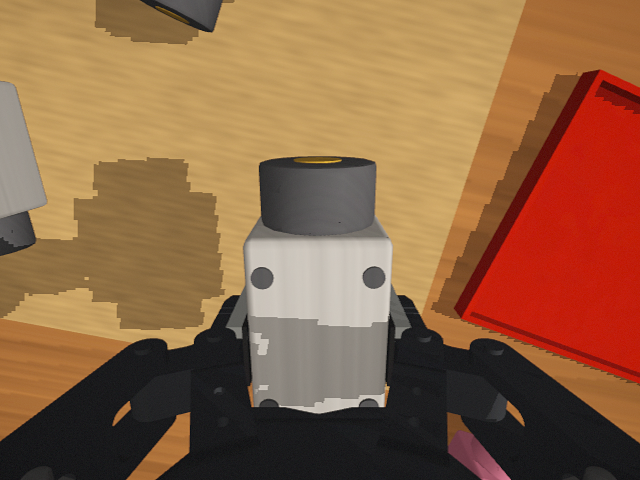

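```bash
python3 -m pendant '[[0,0,1,0,0.9],[0,0,1.8,0,0.9],[0,0,2,0,0.9],[0,0,2,0,0.9],[0,0,2,0,0.1]]' 70; python3 -m pendant '[[0,0,0,0,0.1],[0,0,0,0,0.1],[1.4,0,0,0,0.1],[1.4,0,0,0,0.1],[1.4,0,0,0,0.8]]' 20; python3 -m pendant '[[0,0,0,0,0.8],[0,0,0,0,0.8],[0,0,0,0,0.8]]' 20;python3 go.py
```

```text
clock: 9.82
position: [0.4881, -0.0998, 0.0065]
ee_rot: [0.994, 0.107, 0.001, 0.0]
ft_force: [0.2, -0.6, -0.1]
grip_width: 0.725
clock: 10.45
position: [0.5413, -0.0876, 0.0051]
ee_rot: [0.994, 0.108, -0.0, -0.0]
ft_force: [-0.6, -0.6, -0.6]
grip_width: 0.712
clock: 10.82
position: [0.5409, -0.088, 0.0054]
ee_rot: [0.994, 0.107, -0.0, 0.0]
ft_force: [-3.9, 0.1, 3.8]
grip_width: 0.46
rows: [0. 0. 0.] turn 0.0 | pos [540.9 -88.    5.4] yaw 12.31 tilt 0.05 F [-3.88  0.1   3.75] T [-0.02   0.742 -0.039] g 0.46 t 10.82
```

```bash
python3 -m pendant '[[-0.06,0,-0.23,0,0.8],[-0.13,0,-0.46,0,0.8],[-0.22,0,-0.68,0,0.8],[-0.33,0,-0.9,0,0.8],[-0.46,0,-1.1,0,0.8]]' 20; python3 -m pendant '[[-0.16,0,-0.2,0,0.8],[-0.35,0,-0.38,0,0.8],[-0.57,0,-0.58,0,0.8],[-0.57,0,-0.58,0,0.9],[-0.57,0,-0.58,0,0.9]]' 20; python3 -m pendant '[[0,0,0,0,0.9],[0,0,-0.7,0,0.9],[0,0,-1.4,0,0.9],[0,0,-1.4,0,0.9],[0,0,-1.4,0,0.9]]' 90;  python3 - <<'E'
from tilt import *
p,d,P,c=shot("scene","s8"); tilt(p,P,.06);cv2.imwrite("pics/s8c.png",cv2.resize(p[120:320,220:480,::-1],None,fx=3,fy=3))
E
python3 go.py
```

```text
clock: 11.45
position: [0.5234, -0.0916, 0.05]
ee_rot: [0.994, 0.107, 0.0, 0.0]
ft_force: [0.3, 0.4, -5.5]
grip_width: 0.459
clock: 12.08
position: [0.5014, -0.0967, 0.0726]
ee_rot: [0.994, 0.107, 0.0, 0.0]
ft_force: [-0.0, -1.5, -3.8]
grip_width: 0.461
clock: 12.7
position: [0.5005, -0.0963, 0.127]
ee_rot: [0.994, 0.108, -0.001, -0.0]
ft_force: [0.0, -0.0, -5.6]
grip_width: 0.438
px [293. 198.] inl 216 mid [ 470.5 -126.2  108.2] n [-0.205  0.979  0.005] tilt 89.7
rows: [0. 0. 0.] turn 0.0 | pos [500.4 -96.3 126.8] yaw 12.34 tilt 0.14 F [-0.36 -0.09 -6.07] T [ 0.045 -0.265  0.016] g 0.439 t 12.75
```

View pics/s8c.png

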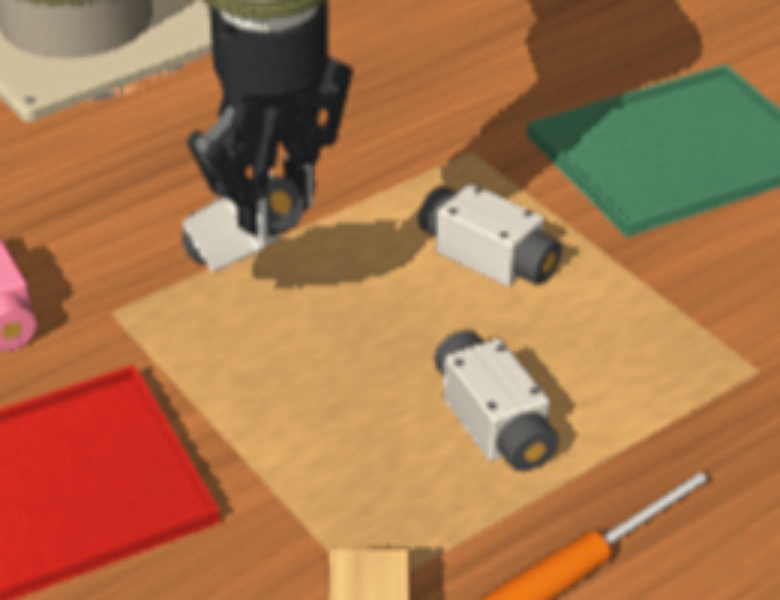

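Held about 40° the other way, clear of the bench. After 0.5 s I'll set it back and re-read from the middle.

```bash
python3 rd.py 4; python3 -m pendant '[[0,0,0,0,0.9],[0,0,0.7,0,0.9],[0,0,1.35,0,0.9],[0,0,1.4,0,0.8],[0,0,1.4,0,0.8]]' 20;  python3 -m pendant '[[0.25,0,0.23,0,0.8],[0.42,0,0.4,0,0.8],[0.57,0,0.58,0,0.8],[0.7,0,0.78,0,0.8],[0.81,0,1,0,0.8]]' 20;python3 -m pendant '[[0.09,0,0.23,0,0.8],[0.16,0,0.46,0,0.8],[0.22,0,0.66,0,0.8],[0.22,0,0.66,0,0.8],[0.22,0,0.66,0,0.1]]' 20; python3 -m pendant '[[0,0,0,0,0.1],[-0.2,0,0,0,0.1],[-1.4,0,0,0,0.1],[-1.4,0,0,0,0.1],[-1.4,0,0,0,0.9]]' 70; python3 -m pendant '[[0,0,0,0,0.9],[0,0,0,0,0.9],[0,0,-1,0,0.9],[0,0,-2,0,0.9],[0,0,-2,0,0.9]]' 70; python3 -m pendant '[[0,0,0,0,0.9]]'; python3 rd.py 12; python3 go.py
python3 - <<'E'
from far import *
from tilt import *
o=manip.get_obs(); p,d,P,c=shot("wrist","w9"); far(P,p,o,.115); tilt(p,P,.09)
E
```

```text
F [-0.31  0.11 -6.14] T tool [ 0.007  0.274 -0.001] sd [0.034 0.023 0.021] x_com mm 44.5 t 12.95
clock: 13.58
position: [0.5011, -0.0965, 0.0728]
ee_rot: [0.994, 0.107, -0.0, -0.0]
ft_force: [-1.7, -0.7, -4.6]
grip_width: 0.438
clock: 14.2
position: [0.5367, -0.089, 0.0339]
ee_rot: [0.994, 0.108, 0.003, 0.0]
ft_force: [5.8, 1.0, 5.4]
grip_width: 0.432
clock: 14.82
position: [0.5426, -0.0872, 0.0063]
ee_rot: [0.994, 0.108, 0.001, -0.0]
ft_force: [0.0, 0.1, -0.9]
grip_width: 0.633
clock: 15.45
position: [0.487, -0.0998, 0.0064]
ee_rot: [0.994, 0.107, 0.0, 0.0]
ft_force: [0.4, 0.1, 0.7]
grip_width: 0.708
clock: 16.08
position: [0.4888, -0.0995, 0.0882]
ee_rot: [0.994, 0.108, 0.002, 0.001]
ft_force: [0.6, -0.2, -6.7]
grip_width: 0.531
clock: 16.2
position: [0.486, -0.0994, 0.0846]
ee_rot: [0.994, 0.108, -0.001, -0.0]
ft_force: [-0.4, -0.2, -6.7]
grip_width: 0.527
F [ 0.14  0.13 -6.08] T tool [0.001 0.031 0.   ] sd [0.023 0.03  0.014] x_com mm 5.0 t 16.8
rows: [0. 0. 0.] turn 0.0 | pos [486.9 -99.6  86.1] yaw 12.34 tilt 0.01 F [ 0.77  0.03 -4.98] T [ 0.001 -0.059 -0.003] g 0.534 t 16.8
far edge x rel TCP [39.6 39.5 39.5 39.4 39.7 39.7 39.8] z top 0.1228
px [318. 319.] inl 20458 mid [497.3 -96.6 122.8] n [0.003 0.    1.   ] tilt 0.2
```

View pics/w9.png

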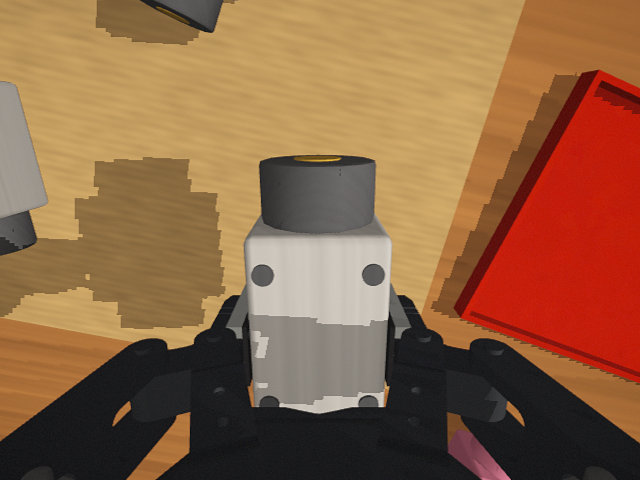

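```bash
python3 go.py 511.5 -360 86 -9
```

```text
rows: [-7.900e-01  6.492e+00  3.000e-03] turn 3.557 | pos [486.9 -99.6  86.1] yaw 12.34 tilt 0.0 F [-0.31  0.41 -5.8 ] T [ 0.054  0.019 -0.04 ] g 0.528 t 16.85
```

```bash
python3 -m pendant '[[-0.8,6.5,0,3.55,0.9],[-0.8,6.5,0,3.55,0.9],[-0.8,6.5,0,3.55,0.9],[-0.8,6.5,0,3.55,0.9],[-0.8,6.5,0,3.55,0.9]]' 70; python3 -m pendant '[[0,0,0,0,0.9]]'; python3 - <<'E'
from tilt import *
p,d,P,c=shot("wrist","w10")
E
python3 go.py 511.5 -360 86 -9
```

```text
clock: 17.48
position: [0.5093, -0.3663, 0.0856]
ee_rot: [0.997, -0.081, -0.0, 0.001]
ft_force: [0.2, 1.5, -6.6]
grip_width: 0.526
clock: 17.6
position: [0.5107, -0.361, 0.0856]
ee_rot: [0.997, -0.079, -0.0, -0.0]
ft_force: [0.6, 1.0, -6.5]
grip_width: 0.531
rows: [ 0.008  0.016 -0.007] turn 0.011 | pos [ 511.3 -359.3   85.7] yaw -8.93 tilt 0.07 F [-0.02  0.25 -6.18] T [ 0.094 -0.043  0.012] g 0.529 t 17.65
```

View pics/w10.png

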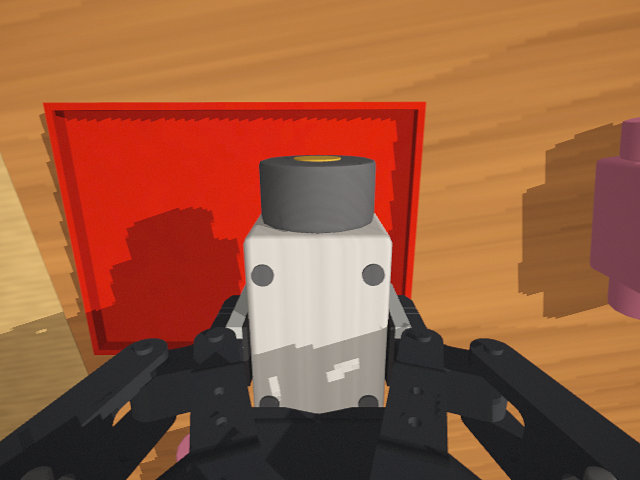

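```bash
python3 -m pendant '[[0,0,1,0,0.9],[0,0,1.7,0,0.9],[0,0,1.8,0,0.9],[0,0,1.85,0,0.9],[0,0,1.87,0,0.9]]' 70; python3 -m pendant '[[0,0,0.03,0,0.9],[0,0,0.03,0,0.9]]'; python3 go.py
```

```text
clock: 18.27
position: [0.5121, -0.3605, 0.0128]
ee_rot: [0.997, -0.078, 0.001, 0.001]
ft_force: [0.7, -0.1, -6.2]
grip_width: 0.525
clock: 18.52
position: [0.5115, -0.3607, 0.0108]
ee_rot: [0.997, -0.078, 0.0, 0.0]
ft_force: [-0.5, 0.1, -3.1]
grip_width: 0.53
rows: [0. 0. 0.] turn 0.0 | pos [ 511.5 -360.7   10.8] yaw -8.97 tilt 0.06 F [-0.47  0.06 -3.1 ] T [ 0.025 -0.06   0.   ] g 0.53 t 18.52
```

Contact beginning (load down from 6.2 to 3.1 N). A hair lower, then release partly and rise.

```bash
python3 -m pendant '[[0,0,0.02,0,0.9],[0,0,0.03,0,0.7],[0,0,0.03,0,0.35],[0,0,0.03,0,0.3],[0,0,0.03,0,0.27]]' 40; python3 go.py; python3 -m pendant '[[0,0,-1,0,0.27],[0,0,-2.5,0,0.27],[0,0,-2.5,0,0]]'; python3 - <<'E'
from loc import *
p,d,P,c=shot("top","t11"); carts(P,p,.036)
E
python3 go.py
```

```text
clock: 19.15
position: [0.5113, -0.3605, 0.0091]
ee_rot: [0.997, -0.078, 0.0, 0.0]
ft_force: [-0.9, 1.1, -0.4]
grip_width: 0.724
rows: [0. 0. 0.] turn 0.0 | pos [ 511.3 -360.5    9.1] yaw -8.96 tilt 0.03 F [-0.92  1.12 -0.39] T [-0.014 -0.033  0.048] g 0.724 t 19.15
clock: 19.52
position: [0.5139, -0.3621, 0.1144]
ee_rot: [0.997, -0.078, 0.004, 0.002]
ft_force: [0.9, 0.1, 0.2]
grip_width: 0.916
px [151. 145.] n 373 c 751.9 247.5 mean [750.7 245.2  56.3] size 46 44 ang 85.5
px [273. 191.] n 677 c 649.8 -13.3 mean [648.6 -13.6  42. ] size 72 46 ang -10.3
px [219. 261.] n 715 c 502.4 101.4 mean [502.1 100.8  41.8] size 72 46 ang 15.9
px [439. 258.] n 345 c 499.0 -358.5 mean [ 498.3 -358.1   45.9] size 44 37 ang 80.1
rows: [0. 0. 0.] turn 0.0 | pos [ 512.5 -361.2  111.4] yaw -8.97 tilt 0.28 F [-0.14  0.28 -1.42] T [-0.006  0.004 -0.048] g 0.982 t 19.57
```

View pics/t11.png

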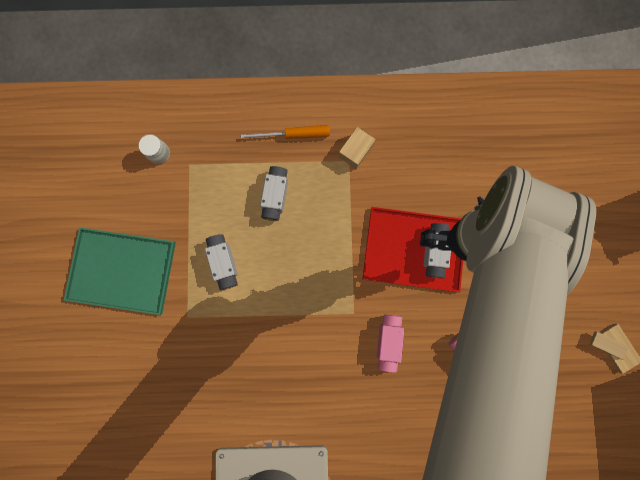

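```bash
python3 go.py 597.5 -4 80 -10
```

```text
rows: [ 0.704 -9.155  0.769] turn 0.172 | pos [ 512.5 -361.2  111.4] yaw -8.97 tilt 0.28 F [-0.14  0.28 -1.42] T [-0.006  0.004 -0.048] g 0.982 t 19.57
```

```bash
python3 -m pendant '[[0.7,-9.15,0,0.2,0],[0.7,-9.15,0,0.2,0],[0.7,-9.15,0,0.2,0],[0.7,-9.15,0.4,0.2,0],[0.7,-9.15,0.75,0.2,0]]' 20; python3 go.py 597.5 -4 80 -10
```

```text
clock: 20.2
position: [0.5829, -0.056, 0.0898]
ee_rot: [0.996, -0.089, -0.0, 0.0]
ft_force: [0.8, -0.2, -0.2]
grip_width: 1.004
rows: [ 0.131 -1.343  0.244] turn -0.028 | pos [582.9 -56.   89.8] yaw -10.17 tilt 0.01 F [ 0.76 -0.18 -0.25] T [-0.031 -0.034  0.029] g 1.004 t 20.2
```

```bash
python3 -m pendant '[[0.13,-1.34,0.25,0,0],[0.13,-1.34,0.25,0,0],[0.13,-1.34,0.25,0,0]]' 20; python3 - <<'E'
from loc import *
p,d,P,c=shot("wrist","w12"); carts(P,p,.038)
E
python3 go.py 597.5 -4 5.5 -10
```

```text
clock: 20.58
position: [0.5968, -0.0067, 0.0795]
ee_rot: [0.996, -0.089, -0.001, 0.0]
ft_force: [-1.0, -0.3, -0.4]
grip_width: 0.999
px [312. 161.] n 13182 c 648.3 -12.8 mean [650.6 -13.1  43.4] size 71 45 ang -10.3
rows: [-0.002 -0.094  1.859] turn -0.042 | pos [597.   -7.7  79.9] yaw -10.25 tilt 0.08 F [ 0.1  -0.85  0.23] T [-0.014  0.007 -0.025] g 1.003 t 20.62
```

View pics/w12.png

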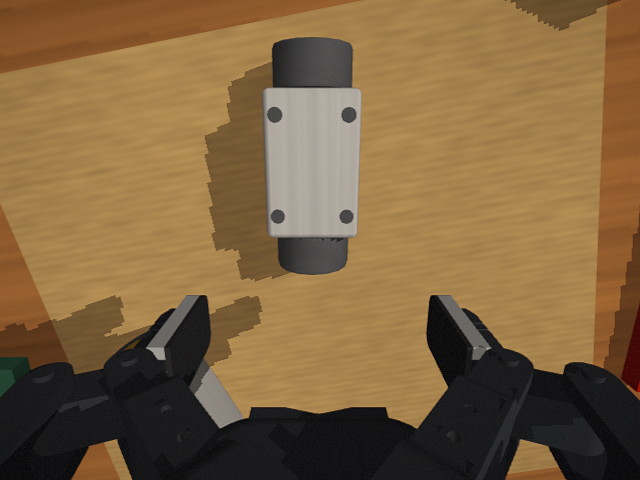

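```bash
python3 -m pendant '[[0,-0.1,1,0,0],[0,-0.1,1.85,0,0.1],[0,-0.1,1.85,0,0.8],[0,-0.1,1.85,0,0.8],[0,-0.1,1.85,0,0.8]]' 20;  python3 -m pendant '[[0,0,0,0,0.8],[0,0,0,0,0.8]]' 20;  python3 go.py; python3 -m pendant '[[0.06,0,-0.23,0,0.8],[0.13,0,-0.46,0,0.8],[0.22,0,-0.68,0,0.8],[0.33,0,-0.9,0,0.8],[0.46,0,-1.1,0,0.8]]' 20; python3 go.py
```

```text
clock: 21.25
position: [0.5991, -0.0029, 0.0082]
ee_rot: [0.996, -0.089, 0.001, 0.0]
ft_force: [-1.7, -3.1, 2.2]
grip_width: 0.46
clock: 21.5
position: [0.5991, -0.0029, 0.0081]
ee_rot: [0.996, -0.089, 0.001, 0.0]
ft_force: [-1.8, -3.4, 7.2]
grip_width: 0.461
rows: [-0. -0. -0.] turn 0.0 | pos [599.1  -2.9   8.1] yaw -10.21 tilt 0.13 F [-1.77 -3.41  7.19] T [-0.588  0.456 -0.09 ] g 0.461 t 21.5
clock: 22.12
position: [0.6165, -0.0053, 0.0512]
ee_rot: [0.996, -0.089, -0.0, 0.0]
ft_force: [-0.1, -0.7, -4.8]
grip_width: 0.465
rows: [0. 0. 0.] turn 0.0 | pos [616.5  -5.3  51.2] yaw -10.16 tilt 0.0 F [-0.14 -0.67 -4.79] T [-0.003  0.199 -0.032] g 0.465 t 22.12
```

```bash
python3 -m pendant '[[0.16,0,-0.2,0,0.8],[0.35,0,-0.38,0,0.8],[0.57,0,-0.58,0,0.8],[0.57,0,-0.58,0,0.9],[0.57,0,-0.58,0,0.9]]' 20; python3 -m pendant '[[0,0,0,0,0.9],[0,0,-0.7,0,0.9],[0,0,-1.4,0,0.9],[0,0,-1.4,0,0.9],[0,0,-1.4,0,0.9]]' 90;  python3 - <<'E'
from tilt import *
p,d,P,c=shot("wrist","w13"); tilt(p,P,.06)
E
python3 rd.py 4; python3 go.py
```

```text
clock: 22.75
position: [0.6388, -0.0095, 0.0738]
ee_rot: [0.996, -0.089, 0.0, 0.0]
ft_force: [1.1, -1.2, -2.2]
grip_width: 0.458
clock: 23.38
position: [0.6377, -0.0094, 0.1281]
ee_rot: [0.996, -0.089, -0.001, 0.0]
ft_force: [-0.2, 0.2, -6.0]
grip_width: 0.436
px [319. 195.] inl 14220 mid [683.5 -17.5 124.2] n [ 0.672 -0.119  0.731] tilt 43.0
F [ 0.63  0.01 -5.09] T tool [-0.018 -0.24  -0.034] sd [0.013 0.012 0.028] x_com mm -47.1 t 23.625
rows: [0. 0. 0.] turn 0.0 | pos [638.2  -9.4 128.8] yaw -10.16 tilt 0.09 F [ 0.77 -0.31 -5.02] T [0.025 0.243 0.07 ] g 0.433 t 23.62
```

Tilted 43°, clear, for over 0.5 s. Setting down level and reading from the middle.

```bash
python3 -m pendant '[[0,0,0,0,0.9],[0,0,0.7,0,0.9],[0,0,1.35,0,0.9],[0,0,1.4,0,0.8],[0,0,1.4,0,0.8]]' 20;  python3 -m pendant '[[-0.25,0,0.23,0,0.8],[-0.42,0,0.4,0,0.8],[-0.57,0,0.58,0,0.8],[-0.7,0,0.78,0,0.8],[-0.81,0,1,0,0.8]]' 20;python3 -m pendant '[[-0.09,0,0.23,0,0.8],[-0.16,0,0.46,0,0.8],[-0.22,0,0.66,0,0.8],[-0.22,0,0.66,0,0.8],[-0.22,0,0.66,0,0.1]]' 20; python3 -m pendant '[[0,0,0,0,0.1],[0.2,0,0,0,0.1],[1.35,0,0,0,0.1],[1.35,0,0,0,0.1],[1.35,0,0,0,0.9]]' 70; python3 -m pendant '[[0,0,0,0,0.9],[0,0,0,0,0.9],[0,0,-1,0,0.9],[0,0,-2,0,0.9],[0,0,-2,0,0.9]]' 70; python3 -m pendant '[[0,0,0,0,0.9]]'; python3 rd.py 12; python3 go.py
python3 - <<'E'
from far import *
from tilt import *
o=manip.get_obs(); p,d,P,c=shot("wrist","w14"); far(P,p,o,.115); tilt(p,P,.09)
E
```

```text
clock: 24.25
position: [0.6394, -0.0095, 0.0747]
ee_rot: [0.996, -0.089, 0.001, -0.0]
ft_force: [1.8, 0.6, -4.3]
grip_width: 0.434
clock: 24.88
position: [0.6072, -0.0036, 0.0353]
ee_rot: [0.996, -0.089, 0.001, 0.0]
ft_force: [-0.8, -1.3, 3.8]
grip_width: 0.432
clock: 25.5
position: [0.5981, -0.0019, 0.0072]
ee_rot: [0.996, -0.088, 0.0, -0.0]
ft_force: [-0.1, 0.3, -0.1]
grip_width: 0.634
clock: 26.12
position: [0.651, -0.0114, 0.0069]
ee_rot: [0.996, -0.089, -0.0, -0.0]
ft_force: [-0.6, -0.0, -0.6]
grip_width: 0.714
clock: 26.75
position: [0.6528, -0.0114, 0.0903]
ee_rot: [0.996, -0.088, 0.002, -0.0]
ft_force: [-0.2, 0.4, -5.6]
grip_width: 0.524
clock: 26.88
position: [0.65, -0.0117, 0.0857]
ee_rot: [0.996, -0.089, -0.001, 0.0]
ft_force: [0.1, 0.5, -5.0]
grip_width: 0.53
F [ 0.16 -0.1  -5.08] T tool [ 0.011 -0.068  0.005] sd [0.02  0.041 0.023] x_com mm -13.3 t 27.475
rows: [0. 0. 0.] turn 0.0 | pos [651.3 -11.6  87.4] yaw -10.16 tilt 0.01 F [ 0.   -0.14 -5.61] T [ 0.036  0.093 -0.018] g 0.53 t 27.48
far edge x rel TCP [37.6 37.4 37.4 37.2 37.3 37.3 37.3] z top 0.1233
px [320. 320.] inl 19744 mid [660.4 -13.  123.3] n [ 0.004 -0.     1.   ] tilt 0.2
```

View pics/w14.png

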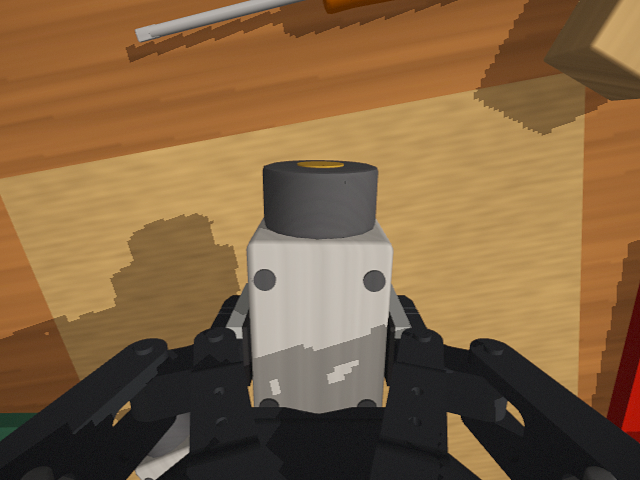

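```bash
python3 -m pendant '[[0,0,1,0,0.9],[0,0,1.8,0,0.9],[0,0,2,0,0.9],[0,0,2,0,0.1],[0,0,2,0,0.1]]' 70; python3 -m pendant '[[0,0,0,0,0.1],[1.37,0,0,0,0.1],[1.37,0,0,0,0.1],[1.37,0,0,0,0.8],[1.37,0,0,0,0.8]]' 20; python3 -m pendant '[[0,0,0,0,0.8],[0,0,0,0,0.8]]' 20;python3 go.py
```

```text
clock: 28.15
position: [0.6524, -0.0115, 0.0088]
ee_rot: [0.996, -0.089, 0.001, -0.0]
ft_force: [-0.0, -0.4, 0.6]
grip_width: 0.899
clock: 28.78
position: [0.7047, -0.021, 0.0077]
ee_rot: [0.996, -0.088, -0.0, 0.0]
ft_force: [-0.3, -2.2, 2.4]
grip_width: 0.49
clock: 29.02
position: [0.7049, -0.0211, 0.0078]
ee_rot: [0.996, -0.088, -0.0, 0.0]
ft_force: [-3.0, 0.8, 2.6]
grip_width: 0.459
rows: [0. 0. 0.] turn 0.0 | pos [704.9 -21.1   7.8] yaw -10.15 tilt 0.02 F [-2.95  0.77  2.65] T [ 0.084  0.6   -0.006] g 0.459 t 29.02
```

```bash
python3 -m pendant '[[-0.06,0,-0.23,0,0.8],[-0.13,0,-0.46,0,0.8],[-0.22,0,-0.68,0,0.8],[-0.33,0,-0.9,0,0.8],[-0.46,0,-1.1,0,0.8]]' 20; python3 -m pendant '[[-0.16,0,-0.2,0,0.8],[-0.35,0,-0.38,0,0.8],[-0.57,0,-0.58,0,0.8],[-0.57,0,-0.58,0,0.9],[-0.57,0,-0.58,0,0.9]]' 20; python3 -m pendant '[[0,0,0,0,0.9],[0,0,-0.7,0,0.9],[0,0,-1.4,0,0.9],[0,0,-1.4,0,0.9],[0,0,-1.4,0,0.9]]' 90;  python3 - <<'E'
from tilt import *
p,d,P,c=shot("scene","s15"); cv2.imwrite("pics/s15c.png",cv2.resize(p[120:320,220:480,::-1],None,fx=3,fy=3))
E
python3 rd.py 3; python3 go.py
```

```text
clock: 29.65
position: [0.6869, -0.018, 0.0521]
ee_rot: [0.996, -0.089, 0.0, 0.0]
ft_force: [-0.6, -0.3, -4.3]
grip_width: 0.457
clock: 30.28
position: [0.6651, -0.0139, 0.075]
ee_rot: [0.996, -0.089, 0.001, -0.0]
ft_force: [-0.1, 1.2, -1.3]
grip_width: 0.459
clock: 30.9
position: [0.6639, -0.0142, 0.1288]
ee_rot: [0.996, -0.089, -0.001, 0.0]
ft_force: [-0.8, 0.2, -6.1]
grip_width: 0.436
F [-0.17 -0.06 -5.08] T tool [0.019 0.24  0.005] sd [0.013 0.01  0.017] x_com mm 47.3 t 31.1
rows: [0. 0. 0.] turn 0.0 | pos [664.  -14.1 129.2] yaw -10.16 tilt 0.12 F [-0.9  -1.03 -5.06] T [-0.007 -0.247 -0.027] g 0.435 t 31.1
```

View pics/s15c.png

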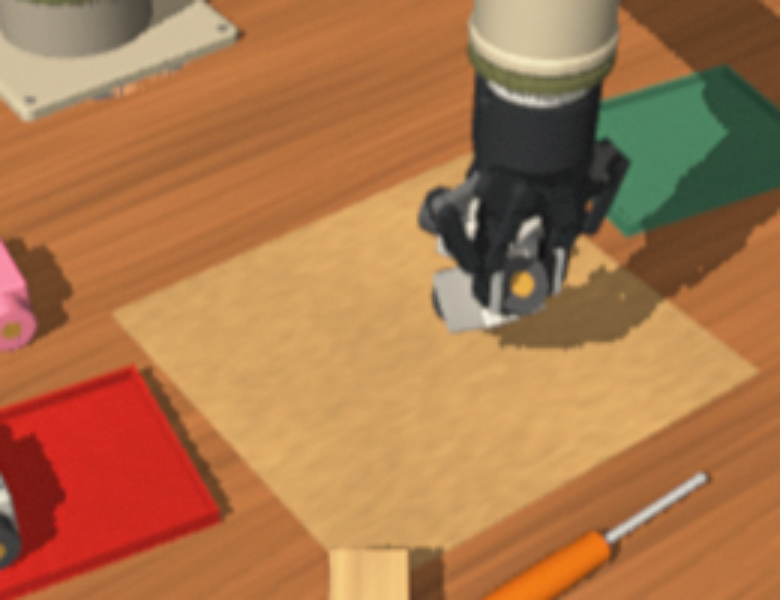

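```bash
python3 -m pendant '[[0,0,0,0,0.9],[0,0,0.7,0,0.9],[0,0,1.35,0,0.9],[0,0,1.4,0,0.8],[0,0,1.4,0,0.8]]' 20;  python3 -m pendant '[[0.25,0,0.23,0,0.8],[0.42,0,0.4,0,0.8],[0.57,0,0.58,0,0.8],[0.7,0,0.78,0,0.8],[0.81,0,1,0,0.8]]' 20;python3 -m pendant '[[0.09,0,0.23,0,0.8],[0.16,0,0.46,0,0.8],[0.22,0,0.66,0,0.8],[0.22,0,0.66,0,0.1],[0.22,0,0.66,0,0.1]]' 20; python3 -m pendant '[[0,0,0,0,0.1],[-0.2,0,0,0,0.1],[-1.36,0,0,0,0.1],[-1.36,0,0,0,0.1],[-1.36,0,0,0,0.9]]' 70; python3 -m pendant '[[0,0,0,0,0.9],[0,0,0,0,0.9],[0,0,-1,0,0.9],[0,0,-2,0,0.9],[0,0,-2,0,0.9]]' 70; python3 -m pendant '[[0,0,0,0,0.9]]'; python3 rd.py 10; 
python3 - <<'E'
from far import *
from tilt import *
o=manip.get_obs(); p,d,P,c=shot("wrist","w16"); far(P,p,o,.115); tilt(p,P,.09)
E
python3 go.py 527 -272 87 -9
```

```text
clock: 31.72
position: [0.6646, -0.0139, 0.075]
ee_rot: [0.996, -0.089, -0.0, -0.0]
ft_force: [-1.6, 0.8, -2.8]
grip_width: 0.432
clock: 32.35
position: [0.7006, -0.0197, 0.0372]
ee_rot: [0.996, -0.089, 0.004, -0.001]
ft_force: [4.5, -0.7, 4.8]
grip_width: 0.439
clock: 32.98
position: [0.7057, -0.0213, 0.0085]
ee_rot: [0.996, -0.089, 0.0, -0.0]
ft_force: [-0.8, 0.1, 0.4]
grip_width: 0.844
clock: 33.6
position: [0.6521, -0.0119, 0.0089]
ee_rot: [0.996, -0.089, 0.001, 0.0]
ft_force: [-0.3, -0.9, 0.1]
grip_width: 0.712
clock: 34.22
position: [0.6538, -0.0116, 0.0909]
ee_rot: [0.996, -0.089, 0.003, -0.0]
ft_force: [0.7, -0.0, -4.8]
grip_width: 0.526
clock: 34.35
position: [0.6508, -0.0119, 0.0863]
ee_rot: [0.996, -0.089, -0.001, 0.0]
ft_force: [-0.2, -0.5, -5.9]
grip_width: 0.528
F [-0.16  0.23 -5.07] T tool [ 0.013  0.059 -0.006] sd [0.026 0.036 0.023] x_com mm 11.6 t 34.85
far edge x rel TCP [36.2 36.  35.9 35.9 35.9 36.  36. ] z top 0.1224
px [320. 321.] inl 19108 mid [659.3 -12.8 122.4] n [0.005 0.    1.   ] tilt 0.3
rows: [-1.92   6.956  0.029] turn -0.193 | pos [651.7 -11.7  88.1] yaw -10.16 tilt 0.0 F [-0.05 -0.13 -4.73] T [-0.039 -0.088 -0.043] g 0.531 t 34.9
```

View pics/w16.png

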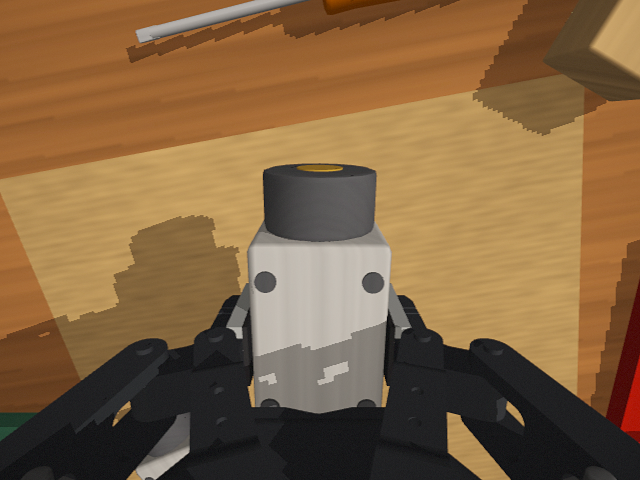

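```bash
python3 go.py 529 -271.5 88 -9; python3 -m pendant '[[-1.87,6.95,0,-0.2,0.9],[-1.87,6.95,0,-0.2,0.9],[-1.87,6.95,0,-0.2,0.9],[-1.87,6.95,0,-0.2,0.9],[-1.87,6.95,0,-0.2,0.9]]' 70; python3 -m pendant '[[0,0,0,0,0.9]]'; python3 - <<'E'
from tilt import *
p,d,P,c=shot("wrist","w17")
E
python3 go.py 529 -271.5 13 -9
```

```text
rows: [-1.873e+00  6.935e+00  4.000e-03] turn -0.193 | pos [651.7 -11.7  88.1] yaw -10.16 tilt 0.0 F [-0.05 -0.13 -4.73] T [-0.039 -0.088 -0.043] g 0.531 t 34.9
clock: 35.52
position: [0.527, -0.276, 0.0885]
ee_rot: [0.997, -0.08, -0.0, 0.001]
ft_force: [-0.4, -0.1, -4.7]
grip_width: 0.528
clock: 35.65
position: [0.5268, -0.2766, 0.0883]
ee_rot: [0.997, -0.081, -0.0, 0.001]
ft_force: [0.6, 1.0, -4.7]
grip_width: 0.529
rows: [ 0.008 -0.059  1.884] turn -0.023 | pos [ 528.3 -273.7   88.4] yaw -9.14 tilt 0.03 F [ 0.44  1.18 -4.99] T [ 0.09  -0.108 -0.007] g 0.527 t 35.7
```

View pics/w17.png

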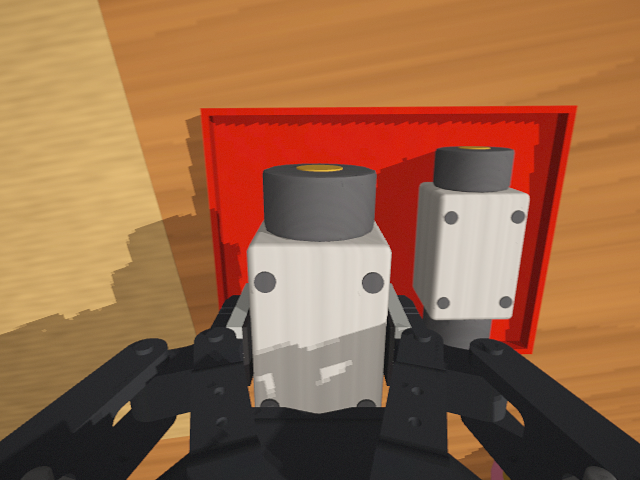

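```bash
python3 -m pendant '[[0,-0.05,1,0,0.9],[0,-0.05,1.7,0,0.9],[0,-0.05,1.8,0,0.9],[0,-0.05,1.85,0,0.9],[0,-0.05,1.87,0,0.9]]' 70; python3 -m pendant '[[0,0,0.02,0,0.9],[0,0,0.02,0,0.9]]'; python3 go.py
```

```text
clock: 36.33
position: [0.5304, -0.2702, 0.0148]
ee_rot: [0.997, -0.078, 0.001, 0.0]
ft_force: [-0.1, -0.2, -4.2]
grip_width: 0.529
clock: 36.58
position: [0.5296, -0.2703, 0.0131]
ee_rot: [0.997, -0.078, 0.0, 0.0]
ft_force: [0.7, 0.6, -5.2]
grip_width: 0.527
rows: [0. 0. 0.] turn 0.0 | pos [ 529.6 -270.3   13.1] yaw -8.97 tilt 0.04 F [ 0.68  0.63 -5.2 ] T [-0.033 -0.055  0.009] g 0.527 t 36.58
```

```bash
python3 -m pendant '[[0,0,0.03,0,0.9],[0,0,0.06,0,0.9],[0,0,0.06,0,0.9]]'; python3 go.py
```

```text
clock: 36.95
position: [0.5295, -0.2703, 0.0129]
ee_rot: [0.997, -0.078, 0.0, 0.0]
ft_force: [-11.9, 5.6, 23.0]
grip_width: 0.53
rows: [0. 0. 0.] turn 0.0 | pos [ 529.5 -270.3   12.9] yaw -8.98 tilt 0.05 F [-11.9    5.56  22.96] T [1.247 2.365 0.079] g 0.53 t 36.95
```

```bash
python3 -m pendant '[[0,0,-0.04,0,0.9],[0,0,-0.04,0,0.7],[0,0,-0.04,0,0.3],[0,0,-0.04,0,0.27],[0,0,-0.04,0,0.27]]' 40; python3 go.py; python3 -m pendant '[[0,0,-1,0,0.27],[0,0,-2.3,0,0.27],[0,0,-2.3,0,0]]'; python3 go.py 450.5 87 95 16
```

```text
clock: 37.58
position: [0.5295, -0.2702, 0.0118]
ee_rot: [0.997, -0.078, 0.0, 0.0]
ft_force: [0.8, -0.3, -0.2]
grip_width: 0.731
rows: [0. 0. 0.] turn 0.0 | pos [ 529.5 -270.2   11.8] yaw -8.96 tilt 0.02 F [ 0.8  -0.25 -0.21] T [-0.023 -0.008  0.003] g 0.731 t 37.58
clock: 37.95
position: [0.5319, -0.2712, 0.1083]
ee_rot: [0.997, -0.078, 0.004, 0.001]
ft_force: [-0.6, -0.6, -0.3]
grip_width: 0.916
rows: [-3.408 -8.528  0.286] turn -4.16 | pos [ 531.9 -271.2  108.3] yaw -8.96 tilt 0.44 F [-0.64 -0.57 -0.27] T [ 0.022 -0.015 -0.014] g 0.916 t 37.95
```

```bash
python3 -m pendant '[[-3.4,-8.5,0,-4.15,0],[-3.4,-8.5,0,-4.15,0],[-3.4,-8.5,0,-4.15,0],[-3.4,-8.5,0.2,-4.15,0],[-3.4,-8.5,0.3,-4.15,0]]' 20; python3 go.py 451.5 86.5 80 16
```

```text
clock: 38.58
position: [0.4592, 0.036, 0.0957]
ee_rot: [0.99, 0.139, 0.0, 0.0]
ft_force: [1.2, -0.0, -0.0]
grip_width: 0.996
rows: [ 0.162 -1.267  0.392] turn -0.012 | pos [459.2  36.   95.7] yaw 15.93 tilt 0.03 F [ 1.25 -0.05 -0.02] T [-0.008 -0.075  0.017] g 0.996 t 38.58
```

```bash
python3 -m pendant '[[0.16,-1.27,0.4,0,0],[0.16,-1.27,0.4,0,0],[0.16,-1.27,0.4,0,0]]' 20; python3 - <<'E'
from loc import *
p,d,P,c=shot("wrist","w18"); carts(P,p,.038)
E
python3 go.py 451.5 86.5 7 16
```

```text
clock: 38.95
position: [0.452, 0.0844, 0.0797]
ee_rot: [0.99, 0.139, -0.0, 0.0]
ft_force: [0.0, 0.4, -0.8]
grip_width: 0.999
px [312. 160.] n 13254 c 501.7 102.1 mean [503.8 102.7  43.4] size 71 45 ang 15.8
rows: [-0.002 -0.07   1.822] turn -0.023 | pos [452.4  83.8  79.9] yaw 15.86 tilt 0.02 F [-0.05  0.31  0.59] T [-0.035 -0.083  0.008] g 0.998 t 39.0
```

View pics/w18.png

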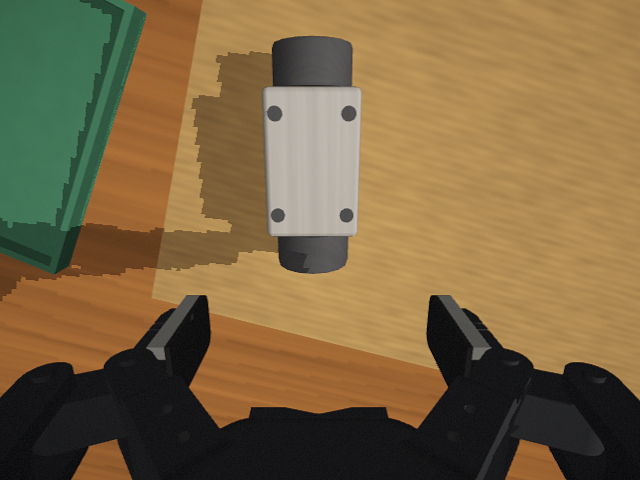

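```bash
python3 -m pendant '[[0,-0.1,1,0,0],[0,-0.1,1.85,0,0.1],[0,-0.1,1.85,0,0.8],[0,-0.1,1.85,0,0.8],[0,-0.1,1.85,0,0.8]]' 20;  python3 -m pendant '[[0,0,0,0,0.8],[0,0,0,0,0.8]]' 20;  python3 go.py; python3 -m pendant '[[0.06,0,-0.23,0,0.8],[0.13,0,-0.46,0,0.8],[0.22,0,-0.68,0,0.8],[0.33,0,-0.9,0,0.8],[0.46,0,-1.1,0,0.8]]' 20; python3 -m pendant '[[0.16,0,-0.2,0,0.8],[0.35,0,-0.38,0,0.8],[0.57,0,-0.58,0,0.8],[0.57,0,-0.58,0,0.9],[0.57,0,-0.58,0,0.9]]' 20; python3 -m pendant '[[0,0,0,0,0.9],[0,0,-0.7,0,0.9],[0,0,-1.4,0,0.9],[0,0,-1.4,0,0.9],[0,0,-1.4,0,0.9]]' 90;  python3 - <<'E'
from tilt import *
p,d,P,c=shot("wrist","w19"); tilt(p,P,.06)
E
python3 rd.py 4; python3 go.py
```

```text
clock: 39.62
position: [0.4521, 0.0883, 0.0074]
ee_rot: [0.99, 0.138, 0.001, 0.0]
ft_force: [-0.9, -1.0, 2.9]
grip_width: 0.459
clock: 39.88
position: [0.4521, 0.0883, 0.0073]
ee_rot: [0.99, 0.138, 0.001, 0.001]
ft_force: [-2.4, -2.6, 7.3]
grip_width: 0.462
rows: [0. 0. 0.] turn 0.0 | pos [452.1  88.3   7.3] yaw 15.9 tilt 0.13 F [-2.42 -2.63  7.29] T [-0.499  0.344 -0.098] g 0.462 t 39.88
clock: 40.5
position: [0.4691, 0.0939, 0.0507]
ee_rot: [0.99, 0.139, 0.0, 0.0]
ft_force: [1.4, 0.2, -5.0]
grip_width: 0.461
clock: 41.12
position: [0.4905, 0.1001, 0.0731]
ee_rot: [0.99, 0.139, -0.0, -0.0]
ft_force: [-0.6, 0.0, -4.1]
grip_width: 0.458
clock: 41.75
position: [0.4899, 0.0996, 0.128]
ee_rot: [0.99, 0.139, -0.001, 0.0]
ft_force: [1.1, -0.8, -4.3]
grip_width: 0.436
px [319. 194.] inl 14694 mid [535.6 113.1 125.8] n [0.643 0.185 0.743] tilt 42.0
F [ 0.4  -0.46 -4.78] T tool [-0.004 -0.158  0.01 ] sd [0.027 0.015 0.018] x_com mm -33.1 t 42.0
rows: [0. 0. 0.] turn 0.0 | pos [490.2 100.  128.4] yaw 15.94 tilt 0.08 F [ 0.11 -0.32 -4.57] T [-0.074  0.145 -0.009] g 0.438 t 42.0
```

```bash
python3 -m pendant '[[0,0,0,0,0.9],[0,0,0.7,0,0.9],[0,0,1.35,0,0.9],[0,0,1.4,0,0.8],[0,0,1.4,0,0.8]]' 20;  python3 -m pendant '[[-0.25,0,0.23,0,0.8],[-0.42,0,0.4,0,0.8],[-0.57,0,0.58,0,0.8],[-0.7,0,0.78,0,0.8],[-0.81,0,1,0,0.8]]' 20;python3 -m pendant '[[-0.09,0,0.23,0,0.8],[-0.16,0,0.46,0,0.8],[-0.22,0,0.66,0,0.8],[-0.22,0,0.66,0,0.1],[-0.22,0,0.66,0,0.1]]' 20; python3 -m pendant '[[0,0,0,0,0.1],[0.2,0,0,0,0.1],[1.35,0,0,0,0.1],[1.35,0,0,0,0.1],[1.35,0,0,0,0.9]]' 70; python3 -m pendant '[[0,0,0,0,0.9],[0,0,0,0,0.9],[0,0,-1,0,0.9],[0,0,-2,0,0.9],[0,0,-2,0,0.9]]' 70; python3 -m pendant '[[0,0,0,0,0.9]]'; python3 rd.py 10; python3 go.py
python3 - <<'E'
from far import *
from tilt import *
o=manip.get_obs(); p,d,P,c=shot("wrist","w20"); far(P,p,o,.115); tilt(p,P,.09)
E
```

```text
clock: 42.62
position: [0.4911, 0.1002, 0.0738]
ee_rot: [0.99, 0.139, 0.0, -0.0]
ft_force: [-0.9, -0.3, -4.1]
grip_width: 0.436
clock: 43.25
position: [0.4599, 0.0915, 0.034]
ee_rot: [0.99, 0.139, 0.001, 0.0]
ft_force: [-2.6, 0.5, 2.8]
grip_width: 0.439
clock: 43.88
position: [0.4511, 0.0887, 0.0066]
ee_rot: [0.99, 0.139, 0.0, -0.0]
ft_force: [-0.4, -0.8, -0.0]
grip_width: 0.844
clock: 44.5
position: [0.5028, 0.1037, 0.0065]
ee_rot: [0.99, 0.139, -0.0, -0.0]
ft_force: [0.1, -0.3, 0.6]
grip_width: 0.71
clock: 45.12
position: [0.5042, 0.1036, 0.089]
ee_rot: [0.99, 0.138, 0.002, 0.0]
ft_force: [-0.7, -0.5, -5.2]
grip_width: 0.53
clock: 45.25
position: [0.5019, 0.1029, 0.0855]
ee_rot: [0.99, 0.138, -0.001, 0.0]
ft_force: [0.7, -0.5, -4.7]
grip_width: 0.531
F [-0.06 -0.09 -5.06] T tool [ 0.004 -0.001  0.004] sd [0.029 0.018 0.02 ] x_com mm -0.1 t 45.75
rows: [0. 0. 0.] turn 0.0 | pos [502.9 103.6  86.7] yaw 15.94 tilt 0.01 F [ 0.42 -0.53 -5.23] T [ 0.056  0.029 -0.027] g 0.53 t 45.75
far edge x rel TCP [37.  37.1 36.9 37.  37.1 37.2 37.2] z top 0.1232
px [318. 324.] inl 19771 mid [511.4 106.6 123.2] n [0.002 0.    1.   ] tilt 0.1
```

View pics/w20.png

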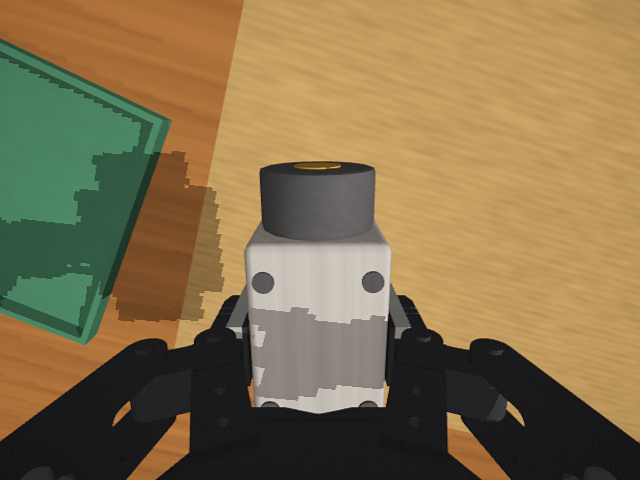

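```bash
python3 go.py 488.8 324.5 87 -9.7
```

```text
rows: [ 1.177 -5.408 -0.006] turn 4.274 | pos [502.9 103.6  86.8] yaw 15.94 tilt 0.01 F [-0.52  0.87 -6.15] T [-0.059  0.003  0.02 ] g 0.529 t 45.8
```

```bash
python3 -m pendant '[[1.18,-5.4,0,4.27,0.9],[1.18,-5.4,0,4.27,0.9],[1.18,-5.4,0,4.27,0.9],[1.18,-5.4,0,4.27,0.9],[1.18,-5.4,0,4.27,0.9]]' 70; python3 -m pendant '[[0,0,0,0,0.9]]'; python3 - <<'E'
from tilt import *
p,d,P,c=shot("wrist","w21")
E
python3 go.py 488.8 324.5 11 -9.7
```

```text
clock: 46.42
position: [0.4865, 0.3301, 0.0871]
ee_rot: [0.997, -0.08, -0.0, -0.002]
ft_force: [-0.2, -0.3, -4.4]
grip_width: 0.53
clock: 46.55
position: [0.489, 0.3239, 0.0865]
ee_rot: [0.996, -0.084, -0.0, 0.0]
ft_force: [0.2, -1.0, -5.6]
grip_width: 0.529
rows: [-0.023 -0.035  1.889] turn -0.012 | pos [489.5 323.   86.6] yaw -9.77 tilt 0.06 F [-0.05 -0.61 -5.77] T [-0.039 -0.023  0.054] g 0.529 t 46.6
```

View pics/w21.png

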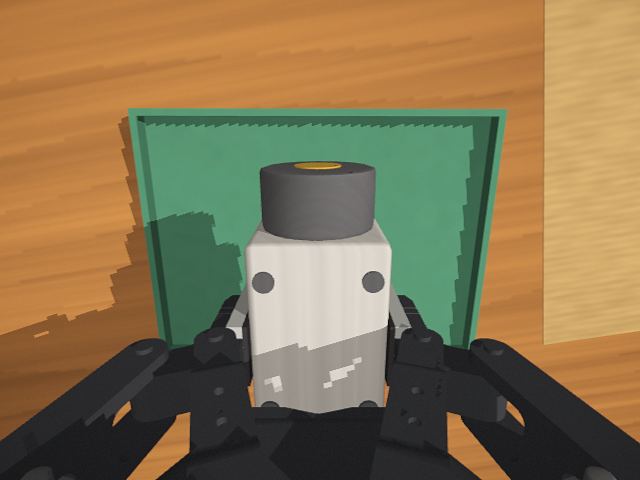

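Centred over the green tray, square to it. Lowering.

```bash
python3 -m pendant '[[0,0,1,0,0.9],[0,0,1.7,0,0.9],[0,0,1.8,0,0.9],[0,0,1.85,0,0.9],[0,0,1.88,0,0.9]]' 70; python3 -m pendant '[[0,0,0.02,0,0.9],[0,0,0.02,0,0.9]]'; python3 go.py
```

```text
clock: 47.22
position: [0.49, 0.3244, 0.0129]
ee_rot: [0.996, -0.085, 0.001, -0.001]
ft_force: [0.7, 0.4, -4.9]
grip_width: 0.53
clock: 47.48
position: [0.4893, 0.3243, 0.0113]
ee_rot: [0.996, -0.084, 0.0, -0.0]
ft_force: [0.4, -0.5, -4.4]
grip_width: 0.531
rows: [0. 0. 0.] turn 0.0 | pos [489.3 324.3  11.3] yaw -9.69 tilt 0.04 F [ 0.4  -0.46 -4.36] T [ 0.016 -0.014 -0.036] g 0.531 t 47.48
```

```bash
python3 -m pendant '[[0,0,0.015,0,0.9],[0,0,0.03,0,0.9],[0,0,0.03,0,0.9]]'; python3 go.py
```

```text
clock: 47.85
position: [0.4893, 0.3243, 0.011]
ee_rot: [0.996, -0.084, 0.0, 0.0]
ft_force: [-4.0, -4.7, 10.3]
grip_width: 0.53
rows: [0. 0. 0.] turn 0.0 | pos [489.3 324.3  11. ] yaw -9.69 tilt 0.05 F [-4.01 -4.66 10.29] T [-0.838  1.12   0.063] g 0.53 t 47.85
```

```bash
python3 -m pendant '[[0,0,-0.015,0,0.9],[0,0,-0.015,0,0.7],[0,0,-0.015,0,0.3],[0,0,-0.015,0,0.2],[0,0,-0.015,0,0.2]]' 40; python3 go.py; python3 -m pendant '[[0,0,-1,0,0.2],[0,0,-2.5,0,0.1],[0,0,-3.5,0,0.1],[-1,4,-4,0,0.1],[-1,5.5,-4,0,0.1]]'; python3 -m pendant '[[0,0,0,0,0.1],[0,0,0,0,0.1]]'; python3 - <<'E'
from tilt import *
p,d,P,c=shot("top","t22"); carts(P,p,.036)
for roi in((.4,.65,-.33,-.2),(.4,.65,-.45,-.33),(.4,.65,.25,.42)): tilt(p,P,.043,.06,roi)
for x,y in((357,147),(310,132),(154,148)): print(P[y,x])
p,d,P,c=shot("scene","s22")
E
python3 go.py
```

```text
clock: 48.48
position: [0.4891, 0.3244, 0.0102]
ee_rot: [0.996, -0.084, 0.0, -0.0]
ft_force: [0.4, -0.5, 0.8]
grip_width: 0.798
rows: [0. 0. 0.] turn 0.0 | pos [489.1 324.4  10.2] yaw -9.68 tilt 0.02 F [ 0.42 -0.53  0.77] T [-0.052  0.053  0.028] g 0.798 t 48.48
clock: 49.1
position: [0.4437, 0.2076, 0.1631]
ee_rot: [0.996, -0.084, 0.001, -0.0]
ft_force: [0.6, -1.2, -0.2]
grip_width: 0.908
clock: 49.35
position: [0.4445, 0.2087, 0.163]
ee_rot: [0.996, -0.084, 0.001, -0.0]
ft_force: [0.9, 0.2, -0.4]
grip_width: 0.901
px [151. 145.] n 366 c 751.8 247.2 mean [750.8 245.   56.4] size 46 45 ang 50.3
px [396. 244.] n 687 c 530.8 -270.8 mean [ 530.3 -270.4   45.7] size 71 45 ang -9.5
px [440. 249.] n 681 c 516.4 -361.7 mean [ 515.8 -360.9   45.7] size 72 45 ang -8.3
px [116. 258.] n 259 c 513.2 318.7 mean [513.  316.1  45.4] size 46 28 ang 76.4
px [397. 242.] inl 189 mid [ 533.5 -272.8   46. ] n [-0.002 -0.024  1.   ] tilt 1.4
px [440. 247.] inl 171 mid [ 522.2 -361.2   45.8] n [ 0.032 -0.007  0.999] tilt 1.9
px [114. 257.] inl 64 mid [516.1 321.   46.4] n [0.06  0.024 0.998] tilt 3.7
[ 0.74369465 -0.19568667  0.03692695]
[ 0.78464908 -0.09414689  0.02370474]
[0.74487737 0.23747764 0.05687124]
rows: [0. 0. 0.] turn 0.0 | pos [444.4 209.6 162.6] yaw -9.59 tilt 0.04 F [0.09 0.3  0.14] T [0.01  0.018 0.007] g 0.901 t 49.45
```

View pics/t22.png

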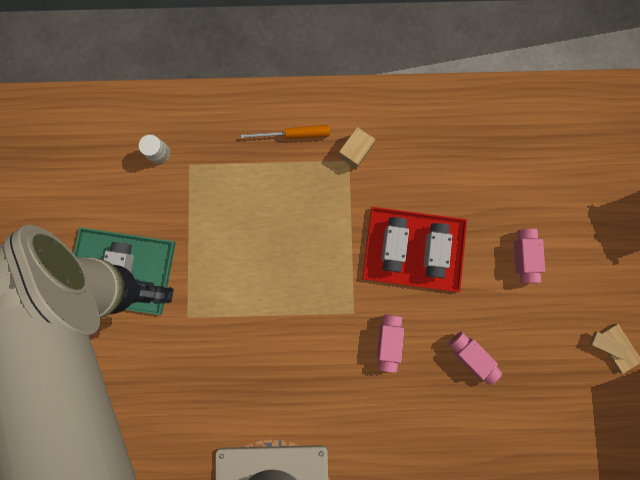

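View pics/s22.png

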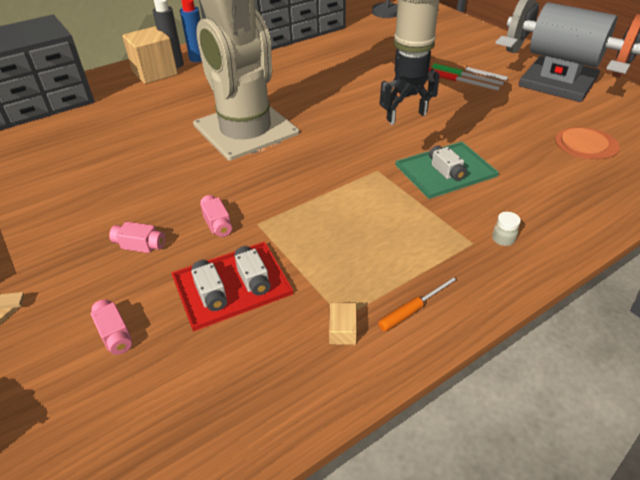

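```bash
python3 -c "
from workcell import hand_in; print(hand_in())"
```

```text
the job is handed in; nothing more can be done
None
```

The job is handed in at about 49.5 s: the two rattlers are in the red tray and the sound cartridge is in the green tray.

I took the cartridges one at a time. The pendant cannot tilt the wrist, so I gripped each by an end cap with a light grip, let it pivot with the far end on the bench, tightened, and lifted it clear at 42–43°. The second-way tips repeated the same moves and looked like about 40° in the pictures. I then levelled it, held it by the middle, read the moment, and put it away before taking the next.

| Cartridge (starting place) | Tips | Moment at level | Result | Tray |
|---|---|---|---|---|
| Near the red tray | both ways | −0.075, then +0.031 N m (change 0.106) | rattler | red |
| Farthest out, mid-bench | both ways | −0.068, then +0.059 N m (change 0.127) | rattler | red |
| Near the green tray | one way | −0.001 N m | sound | green |

- **Sound one:** I tipped it one way only. A loose bush would have shown about −0.07 N m, so I did not need the second tip.
- **First rattler:** its change fell short of the expected 0.13 N m, but it is well above the noise of about 0.01 N m.

**Last checks:**
- The pictures show all three cartridges inside their trays, with their tops at the height expected for sitting on the tray floor.
- The two in red fitted flat to within 2°. The one in green was half hidden by the arm; its rough fit of 3.7° comes from only 64 points.
- The screwdriver, jar and wood offcut are where they started, I left the pink look-alikes alone, and the gripper was clear of everything.
- Setting the second rattler down pressed it on the tray floor with about 23 N before I eased off.

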